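# Fit the inner cover plate under the rims of a bench bath

## Robot

A 6-joint arm with a two-finger parallel gripper is mounted at the origin on a cart in front of the work surface, level with it; the furniture and walls round the work are solid. World frame = base frame: x ahead of the robot, y to its left, z up, the work surface at z = 0. Lengths are in m, angles in rad, forces in N, time in s.
With the tool pointing down it reaches from about 0.4 to 0.925 m from the base axis. Payload 12.5 kg.
Tool frame: the origin (TCP) lies at the very end of the fingers, on their centre line; the grasp point (between the pads) lies 19 mm behind it; z points along the fingers, y is the direction in which the jaws open and shut (so a half turn about z gives the same grasp; the last joint's range is limited). The gripper opens to 95 mm and grips with 3 to 60 N. Pads are 20 mm wide; open, the fingers measure 119 mm over their backs; the gripper's body (75 mm by 180 mm) begins 59 mm behind the grasp point.
Start: joints at [1.227, 0.491, 1.559, -0, 1.092, -0.106], TCP at [0.147, 0.607, 0.215] pointing down, gripper open.
Joint ranges: [-3.1, 3.1], [-0.84, 2.19], [0.05, 2.79], [-1.13, 4.28], [0.06, 2.93], [-2.69, 2.69]. Speed limits (rad/s): [2.22, 2.22, 2.79, 3.14, 3.14, 3.14].

## Interface

Orientations are given as a 3x3 rotation matrix whose columns are the frame's x, y, z axes.
In Python, from station import bot gives the robot as it stands.
- The arm moves only by the tool arm_command, never from a script. Its argument "steps" is one flat list of numbers, 5 for each row, row after row: the shift along the tool's x, y, z in m, then the turn about the tool's z in degrees, then the gripper command: -1 is shut, 1 is fully open, values between are in proportion. In form: [x, y, z, spin, hand, x, y, z, spin, hand, ...]. A call has 1 to 8 rows; each row shifts and turns the pose as measured when the row begins, along the tool's axes as they then stand; what a row does not reach is not made up. A row lasts 1/10 s, in which the tool goes at most 50 mm and 8.59 degrees, less where a joint would pass 70% of its speed; a pose out of reach is approached as far as the arm can. A call is refused whole if a number of a shift passes 0.05 or a number of a turn 8.59, either way. A call with a gripper value outside its range is refused whole. The fingers move at their own pace and stop on an object; "newtons" is the grip in N (left out, the last holds). Time passes only in rows, so rows that do not move let the fingers close. It gives the time, the measured TCP pose, the force and the opening at its end, in the units of the state.
- bot.sense(): the state, without advancing time (a new reading comes with each control period).
- bot.get_image(name): name is "scene" or "side" or "wrist"; returns a dict with "img" (400x640x3 uint8, blue, green, red), "z_map" (400x640 float32, m along the optical axis (not along the pixel's ray), 0 where there is no reading), "K" (3x3 intrinsics, pixels), "R" (3x3) and "t" (3): a world point X has camera coordinates R X + t. Camera axes: x right, y down, z forward; pixel columns grow to the right and rows downward; lengths in m; the calibration is good to about 2 mm. A picture is of the moment at which its call begins.
- bot.finish_job(): hands the job in, once; it reports no verdict.
The state is a dict: "t": time; "joint_positions": joint angles; "joint_vel": joint speeds; "joint_torque": joint torques, N m; "tcp_pos": TCP position; "ee_rot": TCP orientation; "contact_force": force on the tool from outside, world axes, zero at the start; "moment": the same for the moment, N m; "width": finger opening in m.
Only numpy, scipy, OpenCV 4.12 (cv2) and the standard library are available. Lean on these libraries where they do the work, as an engineer would, in place of code of your own. Each camera call takes 0.05 s, during which the arm holds its last target.

## Task

Fit the loose steel cover plate into the bench bath: the plate is longer than the mouth, so tilt it by its upright handle, feed one end under the wide rim, lower the other end past the opposite rim and settle it flat on the ledges inside. Then slide it gently along the ledges until it meets the hidden stop under the opposite rim, let go of it there, snug against the stop, and leave the other things on the bench where they are. The stop only wants a light touch: never push or drop the plate hard against it or the bath.

Things in the scene. Friction and masses are not known exactly. Their poses are not given: they have to be found in the camera images.
- tub: Fixed open steel bath on rubber feet: 264 mm long (x), 120 mm wide (y), 90 mm high, wire grips on its long sides. Origin on the bench under the middle of the mouth; x runs from the wide rim (robot's side) to the opposite rim, z up. Walls 5 mm; inside y = -55 to +55 mm, end walls at x = -130.5 and +123.5 mm. The mouth is open from x = -77.5 to +77.5 mm, over the full inner width. No rims along the sides.
- wide_rim (a point): Middle of the inner edge of the wide rim (robot's side), at its underside, 84 mm above the bench; axes as the bath's. The rim is 6 mm thick and covers 53 mm, from here back to the end wall at -x. Nothing stands beneath it; the gap down to the ledge is 30 mm.
- far_rim (a point): Middle of the inner edge of the opposite rim, at its underside, 84 mm up; axes as the bath's. Rim 6 mm thick, 46 mm wide, 30 mm above the ledge. Hidden below it a fixed stop block (rubber-faced steel, 40 mm wide, 15 mm high, mid-width) stands on the ledge, facing -x. It was set by hand: its face lies 7 to 39 mm beyond this edge (+x); where exactly is not measured and must be felt.
- ledge (a point): Centre of the plane of the end ledges' tops, 54 mm above the bench, under the middle of the mouth; axes as the bath's. The end ledges reach from x = -130.5 to -78 and from x = +63 to +123.5 mm and carry the plate; they are faced with black rubber that gives up to about 1 mm. Along the sides run 8 mm wide ledges, 2 mm lower. Below the ledges the bath is empty.
- cover_handle (a point): Middle of the upright handle blade in the centre of the loose steel cover plate, 56 mm above the plate's underside. Blade: 12 mm thick along the plate's x, 50 mm wide along its y, top 75 mm above the underside. z points up out of the plate. With the plate flat on the ledges this point is 110 mm above the bench; snug on the stop, it lies at x = -15.5 to +16.5 mm in the bath's frame.
- cover_plate (a point): Centre of the plate itself, half-way through its thickness: 200 mm long (x), 100 mm wide (y), 6 mm thick, 0.25 to 0.42 kg, the same both ways round; lies flat on the bench at the start, handle up.
- tweezers: bystander: thin metal tweezers, 126 mm long, lying on the bench between the bath and the plate; origin under its middle
- microtube_a: bystander: small closed plastic tube, 40 mm long, lying on the bench between the bath and the plate; origin under its middle
- beaker: bystander: clear beaker, 52 mm across, 66 mm high, standing behind between the bath and the plate; origin under its middle
- sample_cup: bystander: lidded sample cup, 56 mm across, 58 mm high, at the right; origin under its middle
- slide_box: bystander: small slide box, 84 x 37 x 32 mm, at the left; origin under its middle
- marker: bystander: marker pen, 135 mm long, lying at the left; origin under its middle
There are look-alikes about, which are no part of the job. Leave any blue look-alike of the part that bears cover_handle alone.

How it is judged:
By the outcome, as a careful person would: the job done as asked, in the order asked, and still so for the second after the job is handed in, with the robot touching nothing.
It also fails if it takes over 54 s, if anything falls off the work surface, if the arm or the gripper's body presses on something with over 40 N, if the wrist force passes 120 N, or if a joint passes its speed limit or range.

## Working session

There is one attempt and no reset: what is moved stays moved. The work goes in short steps, Python scripts to look and compute and a tool call to move; the robot and the scene stay as the last step left them, time stands still between calls to the robot, and variables do not carry over. Pictures are saved under pics/ and viewed, and the job is handed in when it is done.

Besides the shell and the picture viewer there is one more tool, called after "Request:" by a JSON object that holds its "api" and its "payload". arm_command: Moves the arm, as the interface text tells. Its arguments: {"type":"object","properties":{"steps":{"type":"array"},"newtons":{"type":"number"}},"required":["steps"]}

```bash
mkdir -p pics; ls
python3 - <<'E'
from station import bot
import cv2,numpy as np
s=bot.sense();print({k:np.round(v,3).tolist() for k,v in s.items()})
for n in["scene","side","wrist"]:
    d=bot.get_image(n);cv2.imwrite(f"pics/{n}0.png",d["img"]);np.savez(f"{n}0.npz",**d);print(n,d["K"].round(1).tolist(),d["R"].round(3).tolist(),d["t"].round(3))
E
```

```text
pics
{'t': 0.0, 'joint_positions': [1.227, 0.492, 1.559, -0.0, 1.092, -0.106], 'joint_vel': [0.002, 0.0, -0.002, 0.0, 0.0, 0.0], 'joint_torque': [0.002, -61.264, -25.818, 0.069, 0.048, -0.0], 'tcp_pos': [0.147, 0.607, 0.214], 'ee_rot': [[-0.972, 0.236, -0.0], [0.236, 0.972, -0.001], [0.0, -0.001, -1.0]], 'contact_force': [-0.809, -0.394, -0.058], 'moment': [-0.003, -0.013, -0.062], 'width': 0.095}
scene [[490.7, 0.0, 330.3], [0.0, 490.7, 207.9], [0.0, 0.0, 1.0]] [[0.827, -0.562, 0.022], [-0.364, -0.564, -0.741], [0.429, 0.605, -0.671]] [-0.352  0.301  1.602]
side [[376.1, 0.0, 320.1], [0.0, 376.1, 204.0], [0.0, 0.0, 1.0]] [[-0.998, -0.055, -0.017], [-0.024, 0.659, -0.751], [0.052, -0.75, -0.66]] [0.493 0.007 1.591]
wrist [[319.4, 0.0, 319.6], [0.0, 319.4, 203.5], [0.0, 0.0, 1.0]] [[0.234, 0.972, -0.001], [0.941, -0.226, 0.25], [0.243, -0.06, -0.968]] [-0.625 -0.029  0.391]
```

View pics/scene0.png

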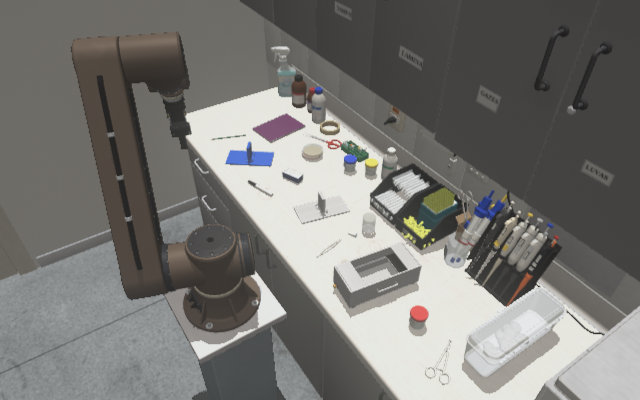

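View pics/side0.png

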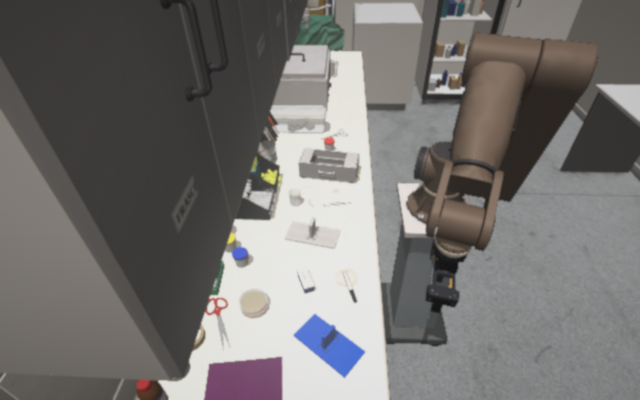

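View pics/wrist0.png

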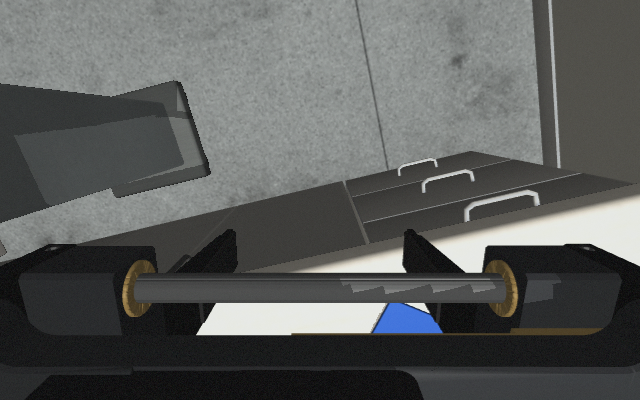

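Scene: the steel plate with upright handle is at about (322,208), and the blue look-alike at (249,155). The bath is at (376,275), the beaker at (369,225), and the tweezers at (330,246). Next I'll measure them.

```bash
cat > h.py <<'E'
import numpy as np,cv2
def cloud(d):
    z=d["z_map"];v,u=np.indices(z.shape);K=d["K"]
    P=np.stack([(u-K[0,2])/K[0,0]*z,(v-K[1,2])/K[1,1]*z,z],-1)
    W=(P-d["t"])@d["R"]   # R^T (P - t)
    W[z==0]=np.nan
    return W
def proj(d,X):
    c=np.atleast_2d(X)@d["R"].T+d["t"];p=c@d["K"].T;return p[:,:2]/p[:,2:]
def rect(pts,name):
    r=cv2.minAreaRect(pts[:,:2].astype(np.float32)*1000);print(name,np.round(r[0],1),np.round(r[1],1),round(r[2],2),len(pts));return r
E
python3 - <<'E'
import numpy as np,cv2
from h import *
for n,(u,v),(bu,bv) in[("scene",(322,208),(376,275)),("side",(312,236),(330,165))]:
    d=dict(np.load(n+"0.npz"));W=cloud(d)
    print(n,"bench z",np.nanmedian(W[v-30:v+30,u-40:u+40,2]))
    g=d["img"];
    cv2.imwrite(f"pics/{n}_crop.png",cv2.resize(g[v-70 if n=="side" else v-40:v+60,u-70:u+70] if n=="side" else g[170:320,270:450],None,fx=4,fy=4,interpolation=2))
    # plate area: above bench
    X=W.reshape(-1,3)
    c=W[v,u];b=W[bv,bu];print(c,b)
    m=(np.linalg.norm(X[:,:2]-c[:2],axis=1)<.13)
    rect(X[m&(X[:,2]>.035)&(X[:,2]<.09)],"blade")
    rect(X[m&(X[:,2]>.003)&(X[:,2]<.015)],"plate")
    m=(np.linalg.norm(X[:,:2]-b[:2],axis=1)<.2)
    t=X[m&(X[:,2]>.083)&(X[:,2]<.1)]
    rect(t,"bath top");print(np.median(t[:,2]))
E
```

```text
scene bench z 0.004073895933377842
[0.50099844 0.16946454 0.03057746] [ 0.47593156 -0.20196966  0.01747237]
blade [509.7 187.8] [57.3 15.9] 80.18 87
plate [499.  169.3] [253.6 256. ] 13.36 1514
bath top [ 461.7 -218.3] [127.5 267.4] 81.09 1256
0.09191061108764026
side bench z -0.0011253174914812986
[0.51242043 0.21798249 0.0216739 ] [ 0.45659473 -0.15607303  0.08913554]
blade [512.4 194.5] [52.7 12.3] 75.07 72
plate [507.  217.6] [233.4 239.5] 26.19 647
bath top [ 462.3 -215.4] [132.2 264.7] 81.45 448
0.08701474164983859
```

View pics/scene_crop.png

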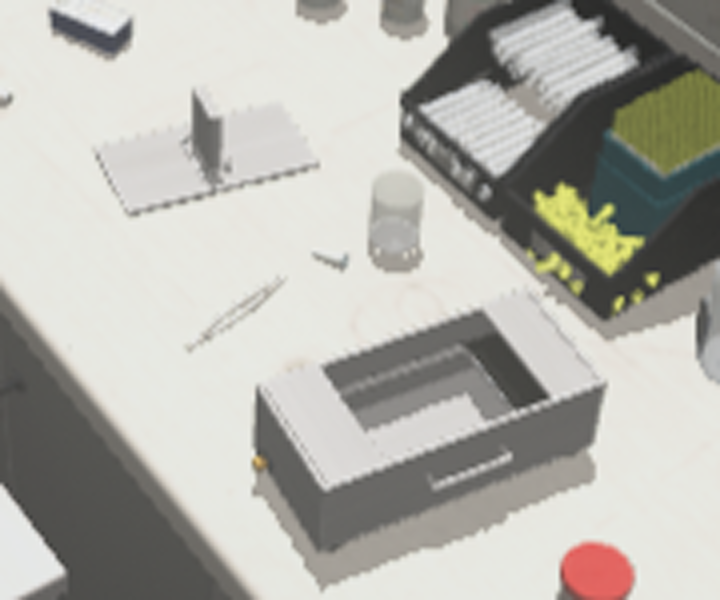

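View pics/side_crop.png

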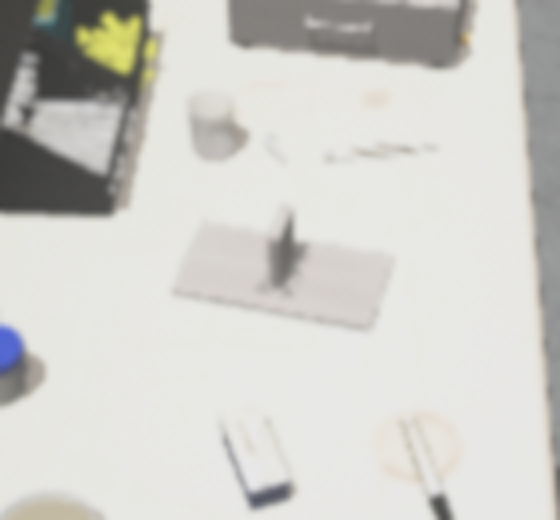

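Steel plate confirmed: in the scene crop its corners are at (95,150), (130,213), (318,163) and (285,103), and the grey handle is at (207,130). The blue one is elsewhere. The wide rim is the left, robot-side end of the bath. Next I'll cast rays from the corners.

Run:
```python
import numpy as np,cv2
from h import *
def ray(d,uv,z):
    uv=np.array(uv,float);r=np.c_[(uv-d["K"][:2,2])/d["K"][0,0],np.ones(len(uv))]@d["R"]
    o=-d["R"].T@d["t"];return o+r*((z-o[2])/r[:,2:])
sc=dict(np.load("scene0.npz"));sd=dict(np.load("side0.npz"))
o=np.array([270,170]);q=np.array([[95,150],[130,211],[318,161],[285,103]])/4-.375+o
o2=np.array([312-70,236-70]);q2=np.array([[205,222],[395,256],[370,326],[173,292]])/4-.375+o2
for d,qq in((sc,q),(sd,q2)):
    P=ray(d,qq,.006)*1000;print("plate",P[:,:2].round(1).tolist(),"c",P.mean(0)[:2].round(1))
    print([round(np.linalg.norm(P[i]-P[i-1]),1) for i in range(4)])
    r=cv2.minAreaRect(P[:,:2].astype(np.float32));print(r)
# handle top centre: scene crop
h1=ray(sc,np.array([[207,93]])/4-.375+o,.075);h2=ray(sd,np.array([[285,210]])/4-.375+o2,.075);print("handle top",h1*1000,h2*1000)
# bath top corners scene
b=np.array([[258,387],[325,488],[606,383],[525,290]])/4-.375+o
P=ray(sc,b,.09)*1000;print(P[:,:2].round(1).tolist(),P.mean(0),cv2.minAreaRect(P[:,:2].astype(np.float32)))
# inner mouth corners
b=np.array([[323,366],[372,434],[548,399],[485,310]])/4-.375+o
P=ray(sc,b,.09)*1000;print("mouth",P[:,:2].round(1).tolist())
s=sd["img"][140:190,290:370];cv2.imwrite("pics/sidebath.png",cv2.resize(s,None,fx=8,fy=8,interpolation=2))
```

```text
plate [[424.2, 257.5], [407.4, 164.9], [599.8, 124.9], [622.9, 214.1]] c [513.6 190.3]
[np.float64(203.4), np.float64(94.0), np.float64(196.6), np.float64(92.1)]
((513.4946899414062, 189.8665008544922), (93.9806137084961, 203.39321899414062), 77.68242645263672)
plate [[597.5, 122.7], [404.4, 163.9], [426.6, 257.5], [617.8, 221.0]] c [511.6 191.3]
[np.float64(100.4), np.float64(197.4), np.float64(96.2), np.float64(194.7)]
((510.9696350097656, 191.8482666015625), (100.36565399169922, 197.4363250732422), 78.32012176513672)
handle top [[519.59272406 202.77585396  75.        ]] [[510.484229  174.7415688  75.       ]]
[[340.8, -143.0], [325.8, -256.6], [582.9, -295.8], [595.8, -178.1]] [ 461.32643346 -218.38622951   90.        ] ((461.85675048828125, -219.3922119140625), (118.35943603515625, 260.68524169921875), 82.15106964111328)
mouth [[398.7, -153.5], [389.1, -233.5], [531.4, -282.8], [551.7, -177.6]]
```

View pics/sidebath.png

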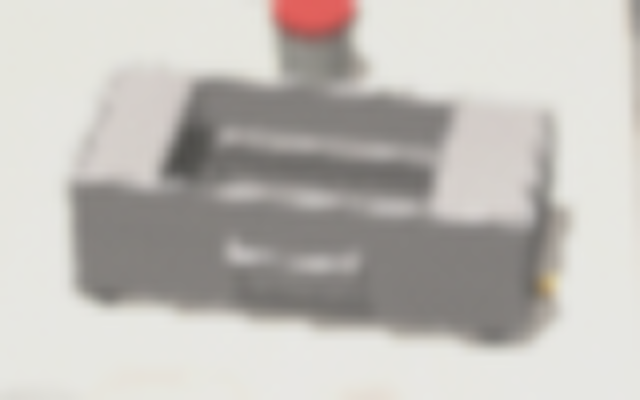

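Request:
{"api": "arm_command", "payload": {"steps": [-0.036,-0.025,0,0,1,-0.036,-0.025,0,0,1,-0.036,-0.025,0,0,1,-0.036,-0.025,0,0,1,-0.036,-0.025,0,0,1,-0.036,-0.025,0,0,1,-0.036,-0.025,0,0,1,-0.036,-0.025,0,0,1]}}

```text
t: 0.95
tcp_pos: [0.3842, 0.3388, 0.2123]
ee_rot: [[-0.974, 0.227, -0.002], [0.227, 0.974, -0.002], [0.001, -0.002, -1.0]]
contact_force: [0.2, 1.0, 0.8]
width: 0.095
```

Request:
{"api": "arm_command", "payload": {"steps": [-0.036,-0.026,0,-0.5,0.6,-0.036,-0.026,0,-0.5,0.6,-0.036,-0.026,0,0,0.6,-0.036,-0.026,0,0,0.6,-0.01,-0.01,0,0,0.6,0,0,0,0,0.6]}}

```text
t: 1.55
tcp_pos: [0.5166, 0.1835, 0.2117]
ee_rot: [[-0.977, 0.215, -0.002], [0.215, 0.977, -0.002], [0.002, -0.003, -1.0]]
contact_force: [0.1, -0.2, 0.6]
width: 0.076
```

Run:
```python
from station import bot
import cv2,numpy as np
from h import *
s=bot.sense();print(s["tcp_pos"].round(4) if hasattr(s["tcp_pos"],'round') else s["tcp_pos"],np.round(s["ee_rot"],3).tolist(),s["width"],s["contact_force"])
d=bot.get_image("wrist");cv2.imwrite("pics/w1.png",d["img"]);np.savez("w1.npz",**d)
print(proj(d,np.array([[.5125,.191,.075]])))
```

```text
[0.5166 0.1835 0.2117] [[-0.977, 0.215, -0.002], [0.215, 0.977, -0.002], [0.002, -0.003, -1.0]] 0.07601458654510528 [ 0.12898493 -0.18027156  0.64847158]
[[326.52326436 189.72676486]]
```

View pics/w1.png

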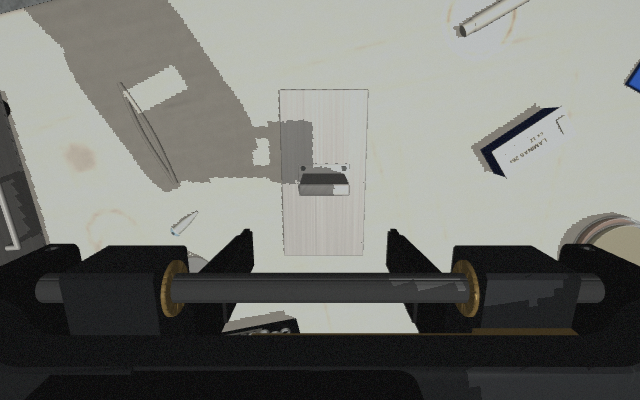

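The wrist view shows the plate corners at (279,90), (368,90), (363,255) and (285,255), with the blade top centred at about (324,189).

```bash
cat >> h.py <<'E'
def ray(d,uv,z):
    uv=np.array(uv,float);r=np.c_[(uv-d["K"][:2,2])/d["K"][0,0],np.ones(len(uv))]@d["R"]
    o=-d["R"].T@d["t"];return o+r*((z-o[2])/r[:,2:])
E
python3 - <<'E'
import cv2,numpy as np
from h import *
d=dict(np.load("w1.npz"))
P=ray(d,[[279,90],[368,90],[363,255],[285,255]],.006)*1000
print(P.round(1)[:,:2].tolist(),P.mean(0),cv2.minAreaRect(P[:,:2].astype(np.float32)))
H=ray(d,[[299,184],[349,184],[299,194],[349,194]],.075)*1000;print(H[:,:2].round(1).tolist(),H.mean(0))
cv2.imwrite("pics/w1c.png",cv2.resize(d["img"][150:215,270:380],None,fx=6,fy=6,interpolation=2))
E
```

```text
[[404.8, 161.0], [425.9, 257.9], [619.5, 216.8], [598.6, 120.1]] [512.19534702 188.94871788   6.        ] ((512.1433715820312, 188.9034881591797), (99.15200805664062, 198.52215576171875), 78.01338195800781)
[[501.2, 165.9], [511.6, 213.6], [510.9, 163.6], [521.4, 211.7]] [511.27934732 188.72182396  75.        ]
```

View pics/w1c.png

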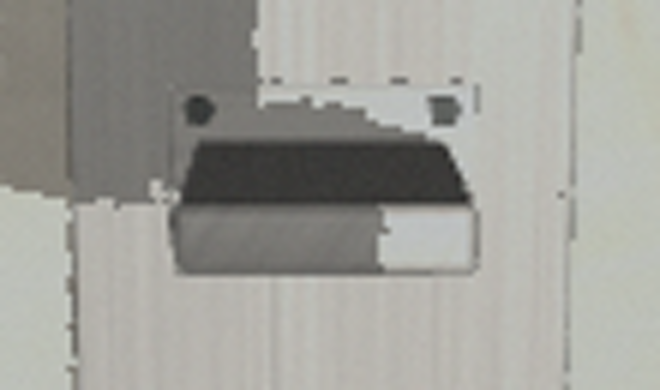

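Request:
{"api": "arm_command", "payload": {"steps": [0.006,0.004,0,-0.4,0.6,0,0,0.04,0,0.6,0,0,0.04,0,0.6,0,0,0.04,0,0.6,0,0,0,0,0.6]}}

```text
t: 2.1
tcp_pos: [0.5056, 0.1975, 0.0907]
ee_rot: [[-0.98, 0.198, 0.001], [0.198, 0.98, -0.0], [-0.001, -0.0, -1.0]]
contact_force: [-0.2, 0.7, 0.6]
width: 0.0764
```

Run:
```python
from station import bot
import cv2,numpy as np
s=bot.sense();p=np.array(s["tcp_pos"]);R=np.array(s["ee_rot"])
print(p.round(4),R.round(4).tolist(),"tool delta",(R.T@(np.array([.5118,.1888,.038])-p)).round(4))
```

```text
[0.5056 0.1975 0.0907] [[-0.9802, 0.1982, 0.0013], [0.1982, 0.9802, -0.0003], [-0.0013, -0.0, -1.0]] tool delta [-0.0077 -0.0073  0.0527]
```

Request:
{"api": "arm_command", "payload": {"steps": [-0.008,-0.007,0,0.5,0.6,0,0,0,0,0.6,0,0,0,0,0.6]}}

```text
t: 2.4
tcp_pos: [0.5125, 0.1912, 0.0948]
ee_rot: [[-0.979, 0.204, 0.005], [0.204, 0.979, 0.001], [-0.004, 0.002, -1.0]]
contact_force: [-0.0, 0.8, 0.6]
width: 0.0763
```

```bash
cat > st.py <<'E'
from station import bot
import numpy as np,sys
np.set_printoptions(suppress=True)
s=bot.sense();p=np.array(s["tcp_pos"]);R=np.array(s["ee_rot"])
print(round(s["t"],2),p.round(4),"yawY",np.degrees(np.arctan2(R[1,1],R[0,1])).round(2),"z",R[:,2].round(4),"F",np.round(s["contact_force"],2),"M",np.round(s["moment"],2),"w",round(s["width"],4))
if len(sys.argv)>3: print("tool delta",(R.T@(np.array(list(map(float,sys.argv[1:4])))-p)).round(4))
E
python3 st.py .5118 .1888 .038
```

```text
2.4 [0.5125 0.1912 0.0948] yawY 78.24 z [ 0.0046  0.0007 -1.    ] F [-0.05  0.75  0.59] M [-0.03 -0.05 -0.01] w 0.0763
tool delta [ 0.0004 -0.0026  0.0568]
```

Request:
{"api": "arm_command", "payload": {"steps": [0,-0.002,0.03,0,0.6,0,0,0.024,0,0.6,0,0,0,0,0.6,0,0,0,0,0.6]}}

```text
t: 2.8
tcp_pos: [0.5159, 0.1902, 0.0463]
ee_rot: [[-0.979, 0.204, 0.016], [0.204, 0.979, 0.003], [-0.015, 0.006, -1.0]]
contact_force: [0.9, -0.5, -0.1]
width: 0.0762
```

```bash
python3 st.py .5118 .1888 .038
```

```text
2.8 [0.5159 0.1902 0.0463] yawY 78.22 z [ 0.0156  0.0034 -0.9999] F [ 0.88 -0.45 -0.1 ] M [ 0.   -0.01  0.02] w 0.0762
tool delta [ 0.0038 -0.0023  0.0083]
```

Request:
{"api": "arm_command", "payload": {"steps": [0.004,-0.002,0.008,0,0.6,0,0,0,0,0.6,0,0,0,0,0.6]}}

```text
t: 3.1
tcp_pos: [0.5126, 0.1893, 0.041]
ee_rot: [[-0.979, 0.204, 0.02], [0.204, 0.979, 0.004], [-0.019, 0.008, -1.0]]
contact_force: [-0.1, 0.5, 0.7]
width: 0.0761
```

```bash
python3 st.py .5118 .1888 .038
```

```text
3.1 [0.5126 0.1893 0.041 ] yawY 78.22 z [ 0.02    0.0044 -0.9998] F [-0.06  0.48  0.69] M [0.   0.04 0.02] w 0.0761
tool delta [ 0.0007 -0.0007  0.003 ]
```

Request:
{"api": "arm_command", "payload": {"steps": [0,0,0.001,0,-1,0,0,0,0,-1,0,0,0,0,-1,0,0,0,0,-1], "newtons": 15}}

```text
t: 3.5
tcp_pos: [0.513, 0.1895, 0.0409]
ee_rot: [[-0.979, 0.204, 0.021], [0.204, 0.979, 0.005], [-0.02, 0.009, -1.0]]
contact_force: [-0.8, 0.4, 0.7]
width: 0.05
```

```bash
python3 st.py .5118 .1888 .038
```

```text
3.5 [0.513  0.1895 0.0409] yawY 78.23 z [ 0.0214  0.0047 -0.9998] F [-0.76  0.39  0.73] M [-0.23  0.1  -0.03] w 0.05
tool delta [ 0.0011 -0.0009  0.0029]
```

Request:
{"api": "arm_command", "payload": {"steps": [0,0,-0.01,0,-1,0,0,-0.02,0,-1,0,0,-0.03,0,-1,0,0,-0.03,0,-1,0,0,-0.03,0,-1,0,0,-0.01,0,-1,0,0,0,0,-1]}}

```text
t: 4.2
tcp_pos: [0.5085, 0.1885, 0.1765]
ee_rot: [[-0.979, 0.204, 0.017], [0.204, 0.979, 0.004], [-0.015, 0.007, -1.0]]
contact_force: [-0.0, 0.4, -3.5]
width: 0.0498
```

```bash
python3 st.py
python3 - <<'E'
from station import bot
import cv2
for n in("side","scene"):
    d=bot.get_image(n);cv2.imwrite(f"pics/{n}2.png",cv2.resize(d["img"][110:310,200:460] if n=="side" else d["img"][120:320,230:490],None,fx=3,fy=3,interpolation=2))
E
```

```text
4.2 [0.5085 0.1885 0.1765] yawY 78.22 z [ 0.0165  0.0036 -0.9999] F [-0.02  0.43 -3.46] M [ 0.01  0.02 -0.03] w 0.0498
```

View pics/scene2.png

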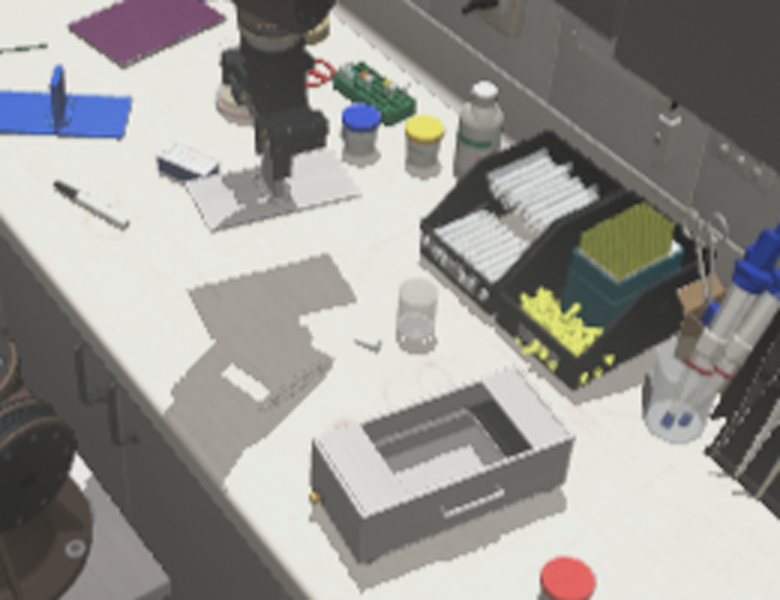

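View pics/side2.png

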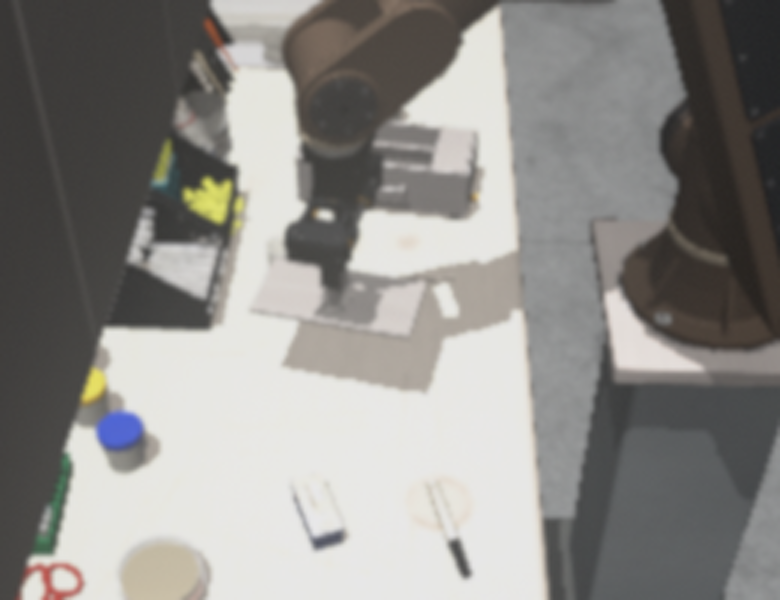

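Request:
{"api": "arm_command", "payload": {"steps": [-0.002,-0.03,0,-1,-1,-0.003,-0.04,0,-1,-1,-0.003,-0.04,0,-1,-1,-0.003,-0.04,0,0,-1,-0.002,-0.02,0,0,-1,0,0,0,0,-1,0,0,0,0,-1]}}

```text
t: 5.0
tcp_pos: [0.4868, 0.0136, 0.1633]
ee_rot: [[-0.989, 0.149, -0.003], [0.149, 0.989, 0.004], [0.003, 0.003, -1.0]]
contact_force: [-0.0, 1.2, -2.2]
width: 0.0497
```

```bash
python3 st.py
python3 - <<'E'
from station import bot
import cv2,numpy as np
from h import *
for n in("wrist","scene"):
    d=bot.get_image(n);np.savez(n+"3.npz",**d)
    cv2.imwrite(f"pics/{n}3.png",d["img"])
W=cloud(dict(np.load("scene0.npz"))).reshape(-1,3)
m=(W[:,0]>.35)&(W[:,0]<.8)&(W[:,1]>-.4)&(W[:,1]<.05)&(W[:,2]>.12);q=W[m]
print(len(q),q[:,0].min() if len(q) else 0, q[q[:,0]<.66].round(2)[:10])
E
```

```text
5.0 [0.4868 0.0136 0.1633] yawY 81.43 z [-0.0029  0.0038 -1.    ] F [-0.04  1.2  -2.18] M [ 0.05 -0.    0.01] w 0.0497
18380 0.6090150925122797 [[0.62 0.05 0.83]
 [0.62 0.05 0.83]
 [0.62 0.05 0.83]
 [0.62 0.04 0.83]
 [0.62 0.03 0.84]
 [0.62 0.03 0.84]
 [0.62 0.02 0.84]
 [0.62 0.02 0.84]
 [0.62 0.01 0.84]
 [0.62 0.01 0.84]]
```

View pics/wrist3.png

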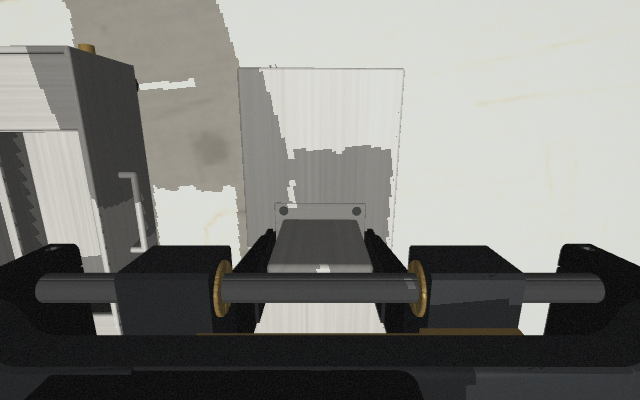

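Run:
```python
import cv2,numpy as np
from h import *
d=dict(np.load("wrist3.npz"))
cv2.imwrite("pics/w3c.png",cv2.resize(d["img"][30:350,0:170],None,fx=3.5,fy=1.8,interpolation=2))
cv2.imwrite("pics/w3d.png",cv2.resize(d["img"][30:150,0:160],None,fx=5,fy=5,interpolation=0))
```

```text
(no output)
```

View pics/w3d.png

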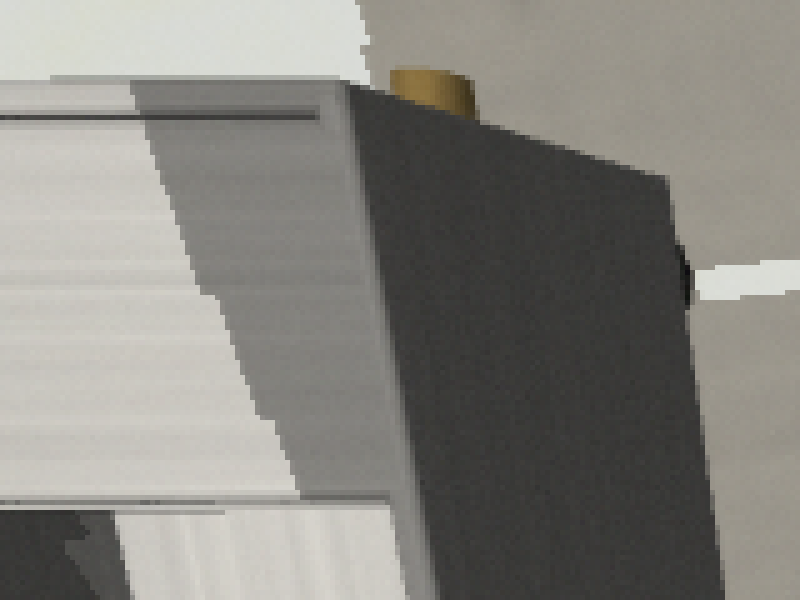

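View pics/w3c.png

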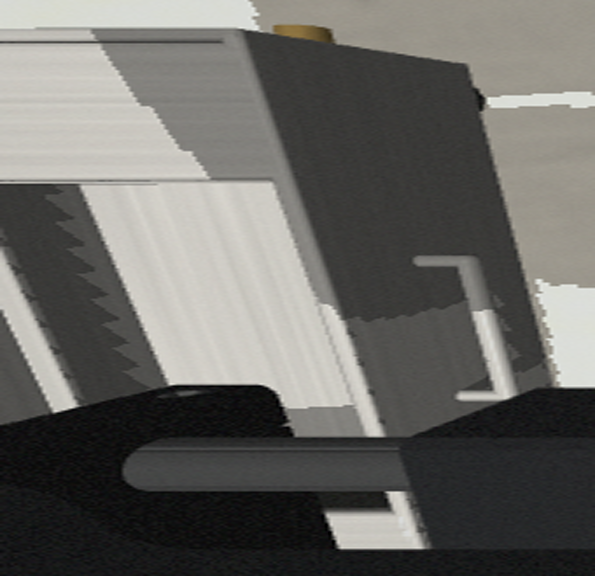

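Run:
```python
import cv2,numpy as np
from h import *
d=dict(np.load("wrist3.npz"))
p=ray(d,[[69,46.2],[0,47],[10,46],[0,129.5],[78,129.5],[87.6,150],[425/3.5,548/1.8+30]],.09)*1000
print(p.round(1)[:,:2].tolist())
# detail: edge directions
f=lambda a,b:np.degrees(np.arctan2(*(b-a)[[1,0]])).round(2)
print("outer edge dir",f(p[1],p[0]),"inner",f(p[3],p[4]),"side",f(p[0],p[5]),f(p[0],p[6]),"rim w",np.linalg.norm(p[0]-p[5]))
for yaw in(-8,-8.6,-9):
    a=np.radians(yaw);ex=np.array([np.cos(a),np.sin(a)]);ey=np.array([-ex[1],ex[0]])
    print(yaw,"origin via corner",(p[0,:2]+135.5*ex-60*ey).round(1),"inner-edge x",((p[3:5,:2]+77.5*ex)@ex).round(1),"outer x",((p[:2,:2]+135.5*ex)@ex).round(1), "wall y",((p[[0,5,6],:2]-60*ey)@ey).round(1))
    for o in([465.3,-218.8],[465.7,-216.5]): print(o,(np.array(o)@ex).round(1),(np.array(o)@ey).round(1))
```

```text
[[340.9, -141.4], [334.3, -189.1], [334.7, -182.0], [387.8, -211.1], [396.3, -154.0], [411.9, -151.9], [570.6, -174.6]]
outer edge dir 82.17 inner 81.52 side -8.39 -8.22 rim w 71.78202489868983
-8 origin via corner [ 466.7 -219.7] inner-edge x [490.9 491.4] outer x [492.7 492.9] wall y [-152.6 -153.  -153.4]
[465.3, -218.8] 491.2 -151.9
[465.7, -216.5] 491.3 -149.6
-8.6 origin via corner [ 465.9 -221. ] inner-edge x [492.5 492.4] outer x [493.7 494.3] wall y [-148.8 -148.6 -147.3]
[465.3, -218.8] 492.8 -146.8
[465.7, -216.5] 492.8 -144.4
-9 origin via corner [ 465.3 -221.8] inner-edge x [493.6 493. ] outer x [494.3 495.3] wall y [-146.3 -145.5 -143.1]
[465.3, -218.8] 493.8 -143.3
[465.7, -216.5] 493.8 -141.0
```

Request:
{"api": "arm_command", "payload": {"steps": [-0.006,-0.03,-0.003,0,-1,-0.007,-0.04,-0.002,0,-1,-0.007,-0.04,-0.002,0,-1,-0.007,-0.04,-0.002,0,-1,-0.007,-0.04,-0.002,0,-1,-0.004,-0.02,-0.002,0,-1,0,0,0,0,-1,0,0,0,0,-1]}}

```text
t: 5.9
tcp_pos: [0.4973, -0.1979, 0.1736]
ee_rot: [[-0.991, 0.134, -0.004], [0.134, 0.991, 0.005], [0.005, 0.005, -1.0]]
contact_force: [0.1, -0.1, -2.1]
width: 0.0497
```

```bash
cat >> st.py <<'E'
a=np.radians(-8.3);ex=np.array([np.cos(a),np.sin(a)]);ey=np.array([-ex[1],ex[0]]);O=np.array([.4654,-.2193])
g=p-.019*R[:,2];q=g[:2]-O;print("grasp bath mm",round(q@ex*1e3,1),round(q@ey*1e3,1),"z",round(g[2]*1e3,1),"underside if flat",round(g[2]*1e3-60,1),"zbath",(R[:,2][:2]@ex).round(3),"Fbath",np.round([np.array(s["contact_force"][:2])@ex,np.array(s["contact_force"][:2])@ey,s["contact_force"][2]],2))
E
python3 st.py
```

```text
5.9 [ 0.4973 -0.1979  0.1736] yawY 82.31 z [-0.0045  0.0053 -1.    ] F [ 0.11 -0.09 -2.08] M [ 0.07 -0.05 -0.06] w 0.0497
grasp bath mm 28.5 25.7 z 192.6 underside if flat 132.6 zbath -0.005 Fbath [ 0.12 -0.07 -2.08]
```

Request:
{"api": "arm_command", "payload": {"steps": [-0.003,-0.025,0.01,0.6,-1,0,0,0.01,0,-1,0,0,0,0,-1,0,0,0,0,-1]}}

```text
t: 6.3
tcp_pos: [0.4976, -0.2173, 0.1524]
ee_rot: [[-0.99, 0.138, -0.006], [0.138, 0.99, 0.007], [0.007, 0.006, -1.0]]
contact_force: [-0.3, -0.0, -2.9]
width: 0.05
```

```bash
python3 st.py
python3 - <<'E'
from station import bot
import cv2,numpy as np
for n,c in(("side",(120,220,250,420)),("scene",(190,330,280,480)),("wrist",(0,400,0,640))):
    d=bot.get_image(n);np.savez(n+"4.npz",**d);i=d["img"][c[0]:c[1],c[2]:c[3]];f=780/i.shape[1]
    cv2.imwrite(f"pics/{n}4.png",cv2.resize(i,None,fx=f,fy=f,interpolation=2))
E
```

```text
6.3 [ 0.4976 -0.2173  0.1524] yawY 82.05 z [-0.0057  0.0069 -1.    ] F [-0.32 -0.05 -2.94] M [-0.01 -0.01  0.04] w 0.05
grasp bath mm 31.7 6.5 z 171.4 underside if flat 111.4 zbath -0.007 Fbath [-0.31 -0.09 -2.94]
```

View pics/scene4.png

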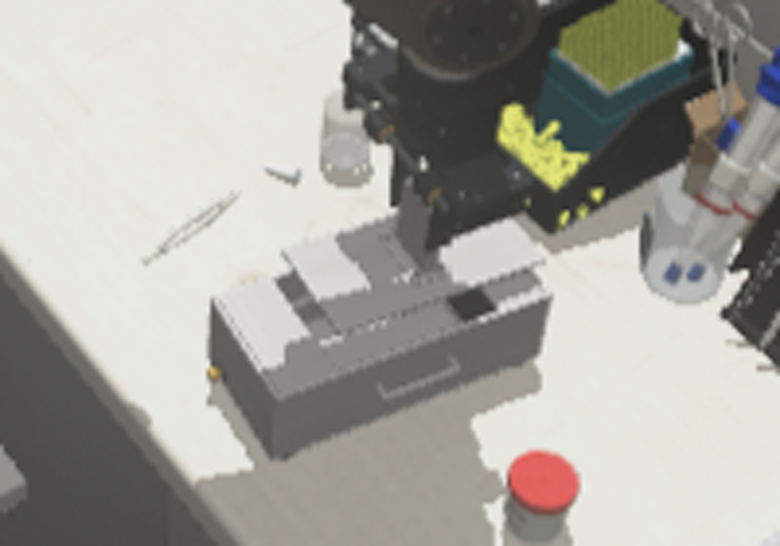

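View pics/wrist4.png

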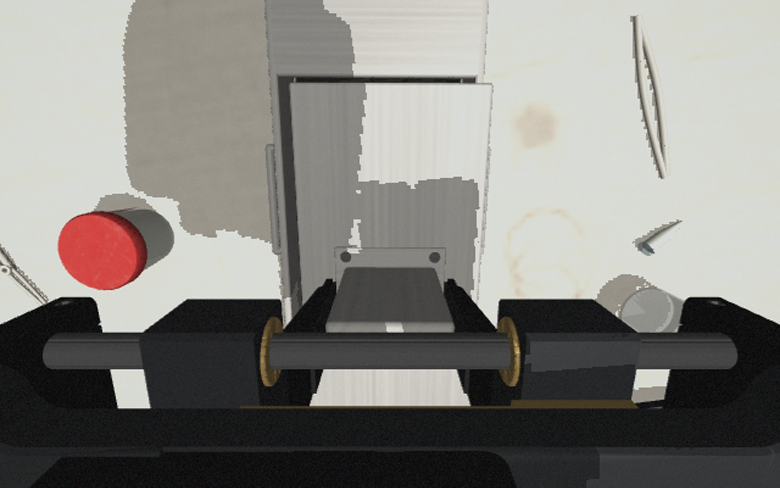

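View pics/side4.png

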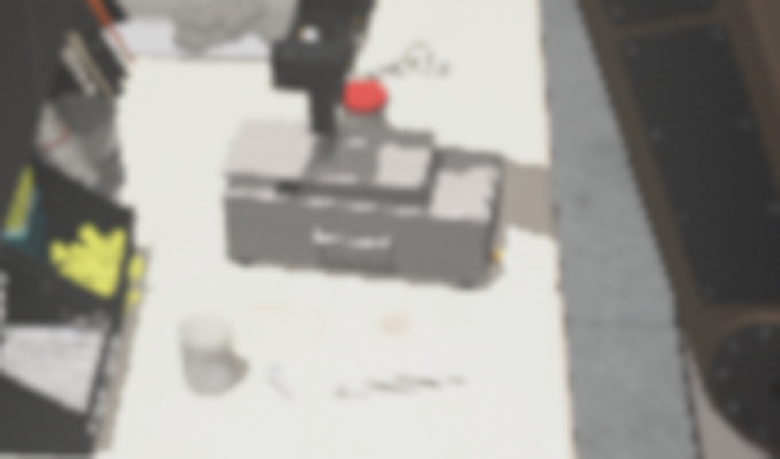

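The wrist view shows the plate tip edge at row 83, from x=291 to 492, just short of the wide rim's inner edge at row 76. The plate sits about 6 mm too far to +y.

```bash
cat >> h.py <<'E'
_a=np.radians(-8.3);ex=np.array([np.cos(_a),np.sin(_a)]);ey=np.array([-ex[1],ex[0]]);O=np.array([.4654,-.2193])
def tb(p): q=p[:,:2]-O; return (np.c_[q@ex,q@ey]*1000).round(1)
E
python3 - <<'E'
from h import *
d=dict(np.load("wrist4.npz"));s=1/1.21875
print("plate tip",tb(ray(d,np.array([[291,83],[492,83]])*s,.1165)))
print("rim edge, wall outer +-",tb(ray(d,np.array([[300,76],[470,76],[277,76],[485,76]])*s,.09)))
W=cloud(d)
for u,v in((250,80),(390,80),(330,90),(260,180),(380,180)): print(W[v,u].round(4))
E
```

```text
plate tip [[-69.8 -42.8]
 [-70.7  56.8]]
rim edge, wall outer +- [[-77.5 -43.7]
 [-78.4  50.9]
 [-77.4 -56.5]
 [-78.4  59.2]]
[ 0.3982 -0.2455  0.1201]
[ 0.4096 -0.1624  0.1197]
[ 0.4104 -0.1989  0.1206]
[ 0.4589 -0.2509  0.1183]
[ 0.4696 -0.1737  0.1185]
```

Request:
{"api": "arm_command", "payload": {"steps": [0.001,-0.0065,0.008,0.4,-1,0,0,0.004,0,-1,0,0,0,0,-1,0,0,0,0,-1]}}

```text
t: 6.85
tcp_pos: [0.4957, -0.2241, 0.1402]
ee_rot: [[-0.989, 0.146, -0.004], [0.146, 0.989, 0.006], [0.005, 0.005, -1.0]]
contact_force: [-0.4, 0.5, -3.3]
width: 0.0496
```

```bash
python3 st.py
```

```text
6.85 [ 0.4957 -0.2241  0.1402] yawY 81.63 z [-0.0042  0.0059 -1.    ] F [-0.38  0.51 -3.33] M [-0.    0.05 -0.  ] w 0.0496
grasp bath mm 30.8 -0.5 z 159.2 underside if flat 99.2 zbath -0.005 Fbath [-0.45  0.45 -3.33]
```

Request:
{"api": "arm_command", "payload": {"steps": [0,0,0.005,0,-1,0,0,0.003,0,-1,0,0,0.003,0,-1,0,0,0,0,-1]}}

```text
t: 7.25
tcp_pos: [0.4957, -0.2242, 0.129]
ee_rot: [[-0.989, 0.146, -0.004], [0.146, 0.989, 0.005], [0.004, 0.005, -1.0]]
contact_force: [-0.2, -0.4, -2.8]
width: 0.0494
```

```bash
python3 st.py
```

```text
7.25 [ 0.4957 -0.2242  0.129 ] yawY 81.62 z [-0.0036  0.0053 -1.    ] F [-0.15 -0.41 -2.82] M [-0.02  0.04 -0.05] w 0.0494
grasp bath mm 30.8 -0.6 z 148.0 underside if flat 88.0 zbath -0.004 Fbath [-0.09 -0.43 -2.82]
```

Request:
{"api": "arm_command", "payload": {"steps": [0,0,0.003,0,-1,0,0,0.003,0,-1,0,0,0.002,0,-1,0,0,0,0,-1]}}

```text
t: 7.65
tcp_pos: [0.4944, -0.2241, 0.1218]
ee_rot: [[-0.989, 0.145, -0.005], [0.145, 0.989, 0.005], [0.006, 0.004, -1.0]]
contact_force: [1.0, -0.1, -1.5]
width: 0.0501
```

```bash
python3 st.py
python3 - <<'E'
from station import bot
from h import *
d=bot.get_image("wrist");np.savez("w5.npz",**d);cv2.imwrite("pics/w5.png",d["img"])
W=cloud(d)
for u,v in((250,80),(390,80),(330,90),(260,180),(380,180)): print(W[v,u].round(4))
E
```

```text
7.65 [ 0.4944 -0.2241  0.1218] yawY 81.64 z [-0.0054  0.0051 -1.    ] F [ 0.99 -0.05 -1.5 ] M [-0.02 -0.04 -0.02] w 0.0501
grasp bath mm 29.5 -0.7 z 140.8 underside if flat 80.8 zbath -0.006 Fbath [ 0.98  0.09 -1.5 ]
[ 0.3891 -0.2583  0.0514]
[ 0.4034 -0.1602  0.0522]
[ 0.4059 -0.2041  0.0735]
[ 0.4563 -0.2586  0.0814]
[ 0.4676 -0.1794  0.0831]
```

View pics/w5.png

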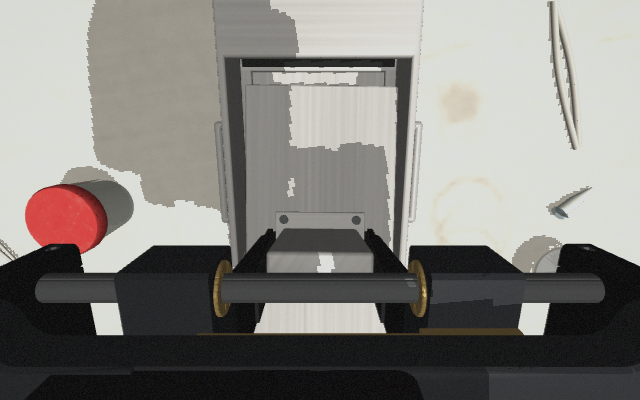

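Tilt achieved, about 10°, with the tip (row 85) below rim height in the mouth. Next I'll feed it toward -x under the wide rim.

Request:
{"api": "arm_command", "payload": {"steps": [0.005,0,0,0,-1,0.006,0,0,0,-1,0.006,0,0,0,-1,0.003,0,0,0,-1,0,0,0,0,-1]}}

```text
t: 8.2
tcp_pos: [0.4728, -0.2206, 0.1212]
ee_rot: [[-0.989, 0.145, -0.006], [0.145, 0.989, 0.006], [0.006, 0.005, -1.0]]
contact_force: [1.0, -0.2, -2.2]
width: 0.0498
```

```bash
python3 st.py
python3 - <<'E'
from station import bot
from h import *
d=bot.get_image("wrist");cv2.imwrite("pics/w6.png",d["img"])
W=cloud(d)
for u,v in((330,90),(260,110),(380,110),(260,180),(380,180)): print(tb(W[v,u][None]),W[v,u,2].round(4))
E
```

```text
8.2 [ 0.4728 -0.2206  0.1212] yawY 81.65 z [-0.0057  0.0058 -1.    ] F [ 0.97 -0.16 -2.23] M [ 0.02 -0.02  0.04] w 0.0498
grasp bath mm 7.6 -0.3 z 140.2 underside if flat 80.2 zbath -0.006 Fbath [ 0.99 -0.02 -2.23]
[[-81.3   6.1]] 0.0911
[[-70.4 -38.9]] 0.0748
[[-70.4  39.3]] 0.0762
[[-25.6 -39.5]] 0.0828
[[-25.5  40.1]] 0.0828
```

View pics/w6.png

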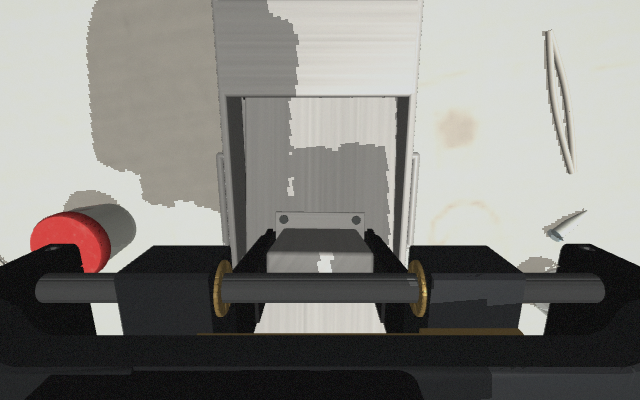

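The tip has disappeared under the wide rim (edge at row 97), with the plate centred between the side walls.

Request:
{"api": "arm_command", "payload": {"steps": [0.005,0,0,0,-1,0.006,0,0,0,-1,0.006,0,0,0,-1,0.005,0,0,0,-1,0,0,0,0,-1]}}

```text
t: 8.75
tcp_pos: [0.4494, -0.2172, 0.1214]
ee_rot: [[-0.989, 0.145, -0.005], [0.145, 0.989, 0.006], [0.006, 0.005, -1.0]]
contact_force: [0.1, -0.2, -2.8]
width: 0.0499
```

```bash
cat > look.py <<'E'
from station import bot
from h import *
import sys
n=sys.argv[1]
d=bot.get_image("wrist");cv2.imwrite(f"pics/w{n}.png",d["img"]);W=cloud(d)
for u,v in((260,120),(260,145),(380,145),(260,190),(380,190)): print(tb(W[v,u][None]),W[v,u,2].round(4))
e=bot.get_image("scene");cv2.imwrite(f"pics/s{n}.png",cv2.resize(e["img"][190:330,280:480],None,fx=4,fy=4,interpolation=2))
E
python3 st.py;python3 look.py 7
```

```text
8.75 [ 0.4494 -0.2172  0.1214] yawY 81.65 z [-0.0054  0.0057 -1.    ] F [ 0.06 -0.24 -2.81] M [-0.01  0.   -0.01] w 0.0499
grasp bath mm -16.0 -0.3 z 140.4 underside if flat 80.4 zbath -0.006 Fbath [ 0.09 -0.22 -2.81]
[[-87.6 -36.5]] 0.0898
[[-71.8 -39.3]] 0.0782
[[-71.8  39.9]] 0.0785
[[-42.6 -39.7]] 0.0836
[[-42.7  40.2]] 0.0841
```

View pics/s7.png

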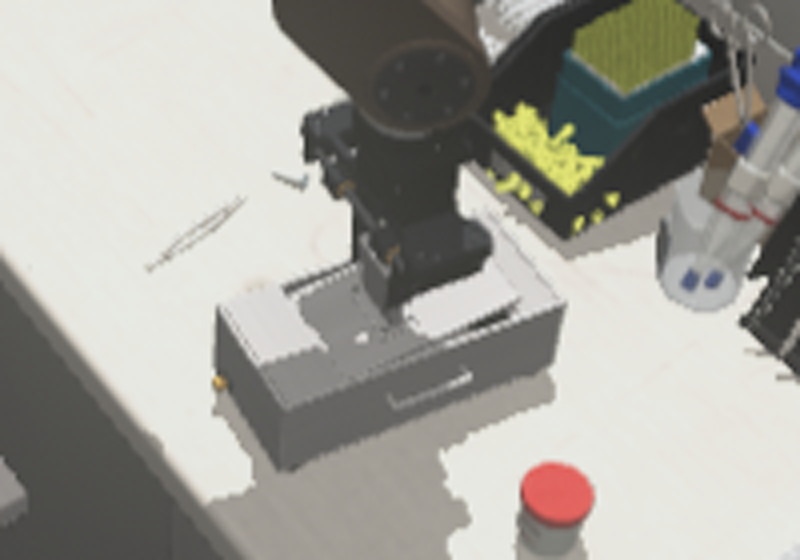

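Request:
{"api": "arm_command", "payload": {"steps": [0.005,0,0,0,-1,0.005,0,0,0,-1,0.004,0,0,0,-1,0.0,0,0,0,-1,0,0,0,0,-1]}}

```text
t: 9.35
tcp_pos: [0.4353, -0.2153, 0.1216]
ee_rot: [[-0.989, 0.145, -0.005], [0.145, 0.989, 0.005], [0.005, 0.004, -1.0]]
contact_force: [-0.6, -1.3, -2.6]
width: 0.0499
```

```bash
python3 st.py;python3 look.py 8
```

```text
9.35 [ 0.4353 -0.2153  0.1216] yawY 81.66 z [-0.0046  0.0052 -1.    ] F [-0.56 -1.28 -2.62] M [0.01 0.01 0.01] w 0.0499
grasp bath mm -30.3 -0.4 z 140.6 underside if flat 80.6 zbath -0.005 Fbath [-0.37 -1.35 -2.62]
[[-101.8  -36.6]] 0.0907
[[-86.9 -37. ]] 0.092
[[-86.9  37.3]] 0.0911
[[-56.8 -39.8]] 0.0839
[[-56.8  40.1]] 0.0838
```

View pics/s8.png

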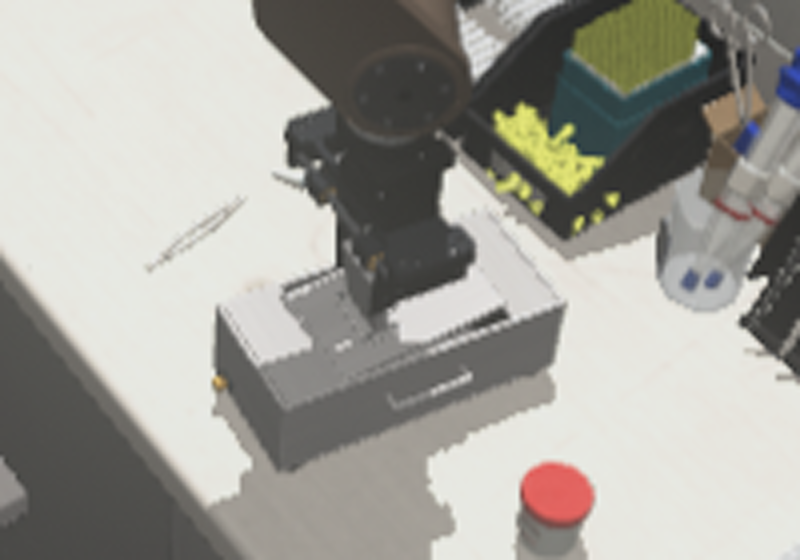

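Request:
{"api": "arm_command", "payload": {"steps": [0.003,0,0,0,-1,0.001,0,0.003,0,-1,0,0,0.003,0,-1,0,0,0.002,0,-1,0,0,0,0,-1]}}

```text
t: 9.95
tcp_pos: [0.4312, -0.2146, 0.1127]
ee_rot: [[-0.989, 0.145, -0.005], [0.145, 0.989, 0.005], [0.005, 0.004, -1.0]]
contact_force: [0.0, -0.2, -2.0]
width: 0.0495
```

```bash
python3 st.py;python3 look.py 9
```

```text
9.95 [ 0.4312 -0.2146  0.1127] yawY 81.68 z [-0.0046  0.0052 -1.    ] F [ 0.01 -0.18 -2.  ] M [-0.02  0.02 -0.04] w 0.0495
grasp bath mm -34.4 -0.4 z 131.7 underside if flat 71.7 zbath -0.005 Fbath [ 0.04 -0.18 -2.  ]
[[-105.9  -35. ]] 0.0906
[[-91.5 -35.7]] 0.0904
[[-91.5  36.1]] 0.0892
[[-60.7 -40. ]] 0.0738
[[-61.   40.2]] 0.0751
```

View pics/s9.png

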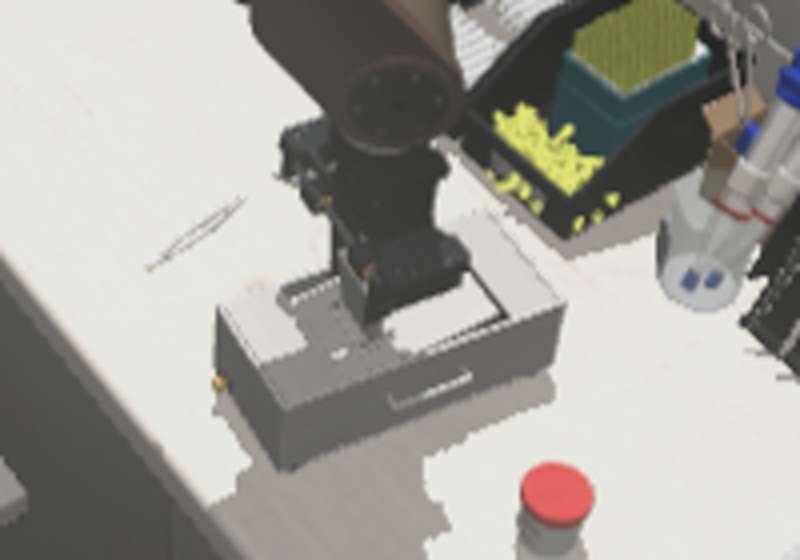

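The far end of the plate is now inside the far rim edge (gap near (500,305)). Next I'll lower it onto the ledge and level it.

Request:
{"api": "arm_command", "payload": {"steps": [0,0,0.002,0,-1,-0.001,0,0.002,0,-1,-0.001,0,0.002,0,-1,0,0,0,0,-1]}}

```text
t: 10.45
tcp_pos: [0.4337, -0.215, 0.1068]
ee_rot: [[-0.989, 0.145, -0.004], [0.145, 0.989, 0.005], [0.004, 0.004, -1.0]]
contact_force: [-0.3, -0.5, -1.9]
width: 0.0499
```

```bash
python3 st.py
```

```text
10.45 [ 0.4337 -0.215   0.1068] yawY 81.67 z [-0.0036  0.0047 -1.    ] F [-0.33 -0.45 -1.9 ] M [-0.01  0.16 -0.05] w 0.0499
grasp bath mm -31.9 -0.4 z 125.8 underside if flat 65.8 zbath -0.004 Fbath [-0.26 -0.5  -1.9 ]
```

Request:
{"api": "arm_command", "payload": {"steps": [-0.001,0,0.002,0,-1,-0.001,0,0.002,0,-1,-0.001,0,0.001,0,-1,0,0,0,0,-1]}}

```text
t: 10.85
tcp_pos: [0.4372, -0.2156, 0.1015]
ee_rot: [[-0.989, 0.145, -0.003], [0.145, 0.989, 0.004], [0.004, 0.004, -1.0]]
contact_force: [1.3, 1.0, -0.4]
width: 0.05
```

```bash
python3 st.py;python3 look.py 10
```

```text
10.85 [ 0.4372 -0.2156  0.1015] yawY 81.68 z [-0.0032  0.0043 -1.    ] F [ 1.28  0.97 -0.43] M [ 0.03  0.08 -0.01] w 0.05
grasp bath mm -28.3 -0.5 z 120.5 underside if flat 60.5 zbath -0.004 Fbath [ 1.13  1.14 -0.43]
[[-99.6 -33.2]] 0.0901
[[-86.1 -33.7]] 0.0907
[[-86.2  33.5]] 0.0908
[[-55.2 -39.5]] 0.066
[[-55.4  39.4]] 0.0668
```

View pics/s10.png

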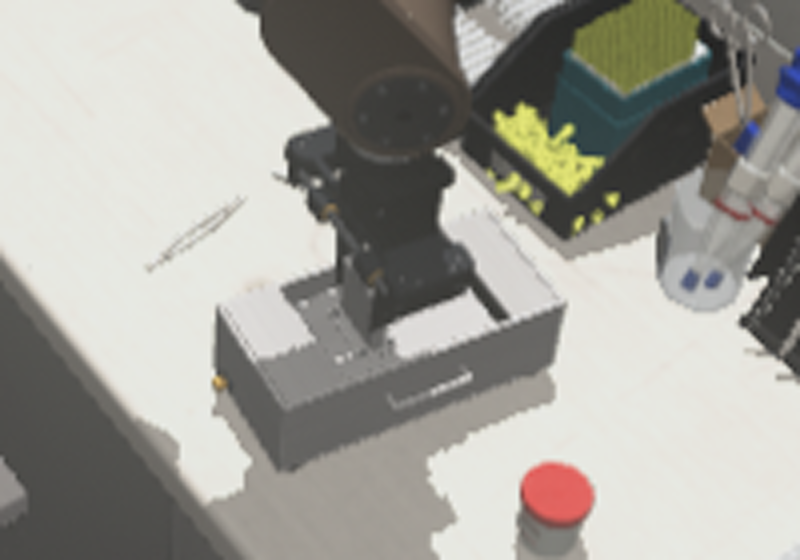

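View pics/w10.png

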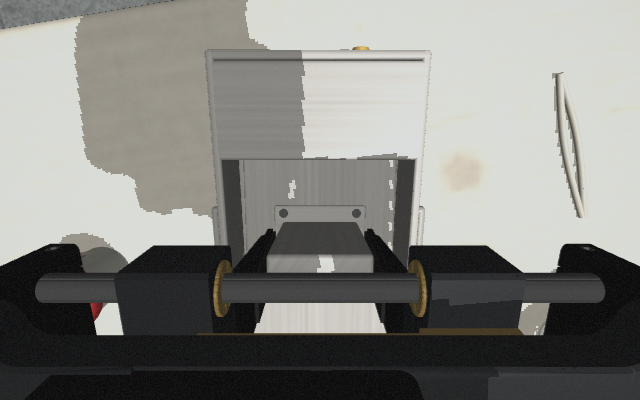

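Request:
{"api": "arm_command", "payload": {"steps": [-0.001,0,0.002,0,-1,-0.001,0,0.001,0,-1,0,0,0.001,0,-1,0,0,0.0,0,-1]}}

```text
t: 11.35
tcp_pos: [0.4394, -0.216, 0.0974]
ee_rot: [[-0.989, 0.145, -0.003], [0.145, 0.989, 0.004], [0.003, 0.003, -1.0]]
contact_force: [0.4, -0.4, -0.7]
width: 0.05
```

```bash
python3 st.py
```

```text
11.35 [ 0.4394 -0.216   0.0974] yawY 81.68 z [-0.0027  0.0039 -1.    ] F [ 0.39 -0.43 -0.66] M [-0.01  0.18  0.01] w 0.05
grasp bath mm -26.1 -0.6 z 116.4 underside if flat 56.4 zbath -0.003 Fbath [ 0.44 -0.37 -0.66]
```

Request:
{"api": "arm_command", "payload": {"steps": [0,0,0.001,0,-1,0,0,0.001,0,-1,0,0,0,0,-1]}}

```text
t: 11.65
tcp_pos: [0.4397, -0.2162, 0.0954]
ee_rot: [[-0.989, 0.145, -0.002], [0.145, 0.989, 0.004], [0.003, 0.003, -1.0]]
contact_force: [0.8, 0.2, -1.2]
width: 0.0499
```

```bash
python3 st.py;python3 look.py 11;python3 - <<'E'
from station import bot
from h import *
d=bot.get_image("side");cv2.imwrite("pics/sd11.png",cv2.resize(d["img"][130:200,280:390],None,fx=7,fy=7,interpolation=2))
E
```

```text
11.65 [ 0.4397 -0.2162  0.0954] yawY 81.69 z [-0.0021  0.0035 -1.    ] F [ 0.85  0.24 -1.17] M [-0.01  0.07  0.  ] w 0.0499
grasp bath mm -25.9 -0.7 z 114.4 underside if flat 54.4 zbath -0.003 Fbath [ 0.8   0.36 -1.17]
[[-97.1 -32.2]] 0.091
[[-84.  -32.8]] 0.0907
[[-84.1  32.1]] 0.0905
[[-52.9 -39.5]] 0.061
[[-53.   39.1]] 0.061
```

View pics/s11.png

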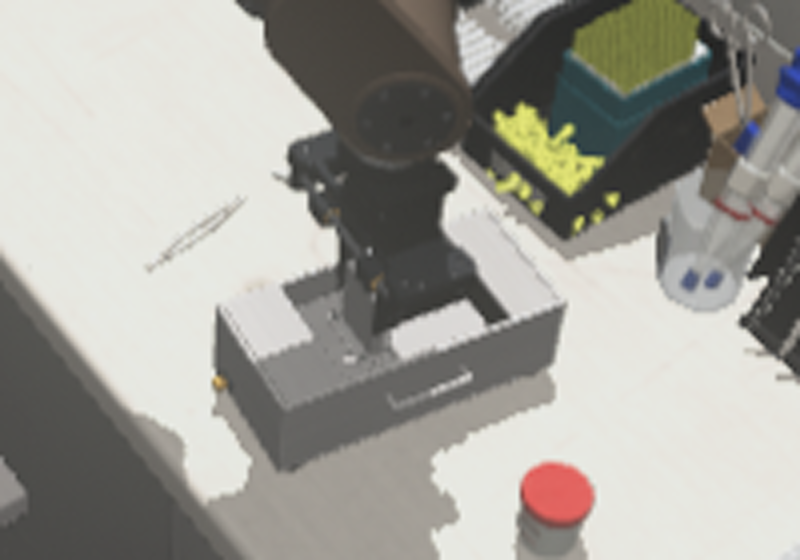

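View pics/sd11.png

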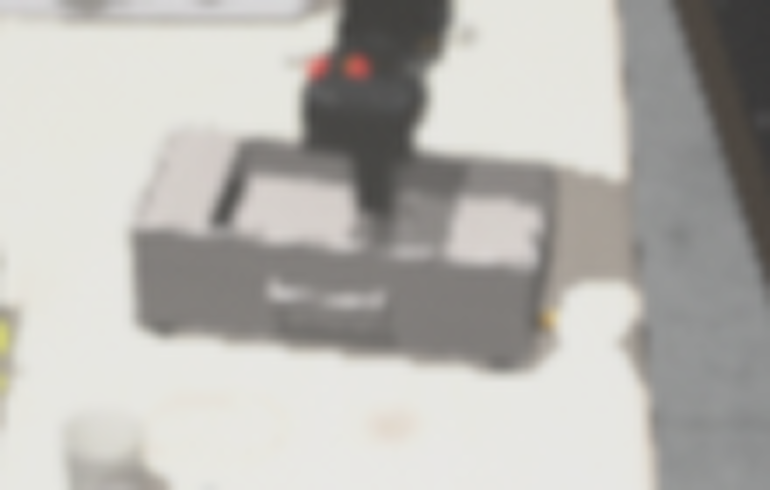

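Request:
{"api": "arm_command", "payload": {"steps": [0,0,0.001,0,-1,0,0,0,0,-1]}}

```text
t: 12.0
tcp_pos: [0.4397, -0.2162, 0.0944]
ee_rot: [[-0.99, 0.144, -0.002], [0.144, 0.99, 0.003], [0.002, 0.003, -1.0]]
contact_force: [0.1, -0.0, -2.0]
width: 0.05
```

```bash
python3 st.py
```

```text
12.0 [ 0.4397 -0.2162  0.0944] yawY 81.69 z [-0.0019  0.0033 -1.    ] F [ 0.08 -0.05 -2.02] M [-0.04  0.12  0.04] w 0.05
grasp bath mm -25.8 -0.7 z 113.4 underside if flat 53.4 zbath -0.002 Fbath [ 0.09 -0.04 -2.02]
```

Request:
{"api": "arm_command", "payload": {"steps": [0,0,0.001,0,-1,0,0,0,0,-1]}}

```text
t: 12.2
tcp_pos: [0.4398, -0.2162, 0.0936]
ee_rot: [[-0.99, 0.145, -0.001], [0.145, 0.989, 0.003], [0.002, 0.003, -1.0]]
contact_force: [0.5, 0.4, -1.2]
width: 0.05
```

```bash
python3 st.py
```

```text
12.2 [ 0.4398 -0.2162  0.0936] yawY 81.69 z [-0.0015  0.0032 -1.    ] F [ 0.46  0.43 -1.23] M [-0.09  0.08  0.05] w 0.05
grasp bath mm -25.7 -0.6 z 112.6 underside if flat 52.6 zbath -0.002 Fbath [ 0.39  0.49 -1.23]
```

```bash
cat > flat.py <<'E'
from station import bot
from h import *
for n in("scene","side","wrist"):
    d=bot.get_image(n);W=cloud(d).reshape(-1,3);W=W[~np.isnan(W[:,0])];b=tb(W);z=W[:,2]*1000
    for lo,hi in((-120,-90),(-70,-55),(-55,-30),(10,30),(30,50),(50,70),(90,120)):
        rim=abs(lo)>=90
        m=(b[:,0]>lo)&(b[:,0]<hi)&(abs(b[:,1])<38)&((z>80)&(z<100) if rim else (z>45)&(z<76))
        if m.sum()>5: print(n,(lo,hi),m.sum(),"z",np.median(z[m]).round(1))
E
python3 flat.py
```

```text
scene (-120, -90) 171 z 93.0
scene (-70, -55) 48 z 63.2
scene (-55, -30) 132 z 64.1
scene (10, 30) 46 z 62.8
scene (30, 50) 41 z 62.3
scene (50, 70) 43 z 62.6
scene (90, 120) 151 z 93.0
side (-120, -90) 61 z 88.1
side (-70, -55) 21 z 57.9
side (-55, -30) 35 z 59.0
side (10, 30) 28 z 57.7
side (30, 50) 28 z 57.9
side (50, 70) 26 z 58.7
side (90, 120) 57 z 87.3
wrist (-120, -90) 8725 z 90.3
wrist (-70, -55) 2670 z 60.3
wrist (-55, -30) 4048 z 61.4
wrist (10, 30) 93 z 60.4
wrist (30, 50) 2522 z 60.3
wrist (50, 70) 484 z 60.2
```

Flat: the plate reads about 30 mm below the rim tops in all three views. Next I'll slide it with a light grip, which limits the pushing force.

Request:
{"api": "arm_command", "payload": {"steps": [0,0,0,0,-1,-0.002,0,0,0,-1,-0.002,0,0,0,-1,-0.002,0,0,0,-1], "newtons": 6}}

```text
t: 12.75
tcp_pos: [0.4451, -0.2169, 0.0936]
ee_rot: [[-0.989, 0.145, -0.003], [0.145, 0.989, 0.004], [0.004, 0.004, -1.0]]
contact_force: [-3.0, 0.1, 2.6]
width: 0.0498
```

```bash
python3 st.py
```

```text
12.75 [ 0.4451 -0.2169  0.0936] yawY 81.67 z [-0.0034  0.004  -1.    ] F [-3.05  0.13  2.62] M [-0.14  0.48 -0.08] w 0.0498
grasp bath mm -20.3 -0.6 z 112.6 underside if flat 52.6 zbath -0.004 Fbath [-3.03 -0.31  2.62]
```

Request:
{"api": "arm_command", "payload": {"steps": [-0.002,0,-0.001,0,-1,-0.002,0,0,0,-1,-0.001,0,0,0,-1]}}

```text
t: 13.05
tcp_pos: [0.4509, -0.2177, 0.0941]
ee_rot: [[-0.989, 0.145, -0.003], [0.145, 0.989, 0.004], [0.004, 0.004, -1.0]]
contact_force: [-0.8, 0.1, -3.8]
width: 0.05
```

```bash
python3 st.py; python3 look.py 12; python3 flat.py | grep wrist
```

```text
13.05 [ 0.4509 -0.2177  0.0941] yawY 81.67 z [-0.0033  0.0043 -1.    ] F [-0.81  0.05 -3.75] M [ 0.06 -0.    0.03] w 0.05
grasp bath mm -14.5 -0.5 z 113.1 underside if flat 53.1 zbath -0.004 Fbath [-0.81 -0.06 -3.75]
[[-85.8 -31.7]] 0.0914
[[-70.8 -37.7]] 0.0614
[[-70.8  37.7]] 0.0608
[[-41.8 -39.1]] 0.0607
[[-41.8  39.2]] 0.0602
wrist (-120, -90) 9130 z 90.3
wrist (-70, -55) 2826 z 60.8
wrist (-55, -30) 4428 z 61.0
wrist (30, 50) 1295 z 60.8
wrist (50, 70) 1821 z 60.7
```

View pics/w12.png

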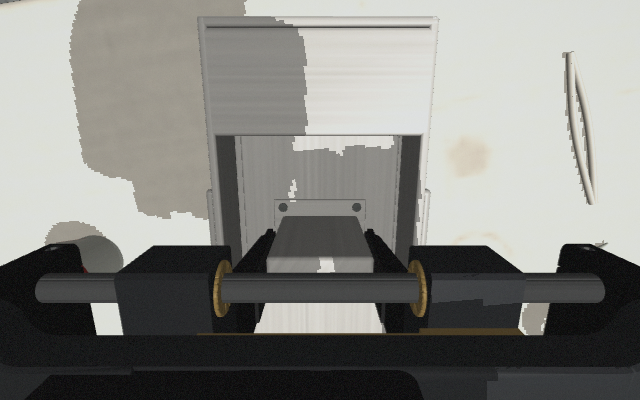

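Request:
{"api": "arm_command", "payload": {"steps": [-0.002,0,0,0,-1,-0.001,0,0,0,-1,-0.001,0,0,0,-1]}}

```text
t: 13.6
tcp_pos: [0.4546, -0.2182, 0.0942]
ee_rot: [[-0.989, 0.145, -0.004], [0.145, 0.989, 0.004], [0.004, 0.004, -1.0]]
contact_force: [-1.1, 0.6, -2.1]
width: 0.0494
```

```bash
python3 st.py
```

```text
13.6 [ 0.4546 -0.2182  0.0942] yawY 81.65 z [-0.0035  0.0044 -1.    ] F [-1.11  0.61 -2.06] M [-0.02  0.02  0.05] w 0.0494
grasp bath mm -10.7 -0.5 z 113.2 underside if flat 53.2 zbath -0.004 Fbath [-1.18  0.44 -2.06]
```

Request:
{"api": "arm_command", "payload": {"steps": [-0.001,0,0,0,-1,-0.001,0,0,0,-1,-0.001,0,0,0,-1,-0.001,0,0,0,-1]}}

```text
t: 14.0
tcp_pos: [0.459, -0.2188, 0.0941]
ee_rot: [[-0.989, 0.145, -0.003], [0.145, 0.989, 0.004], [0.004, 0.004, -1.0]]
contact_force: [0.2, 0.9, -2.9]
width: 0.05
```

```bash
python3 st.py
```

```text
14.0 [ 0.459  -0.2188  0.0941] yawY 81.65 z [-0.0035  0.0044 -1.    ] F [ 0.19  0.91 -2.94] M [ 0.01 -0.07  0.01] w 0.05
grasp bath mm -6.3 -0.5 z 113.1 underside if flat 53.1 zbath -0.004 Fbath [ 0.06  0.93 -2.94]
```

Request:
{"api": "arm_command", "payload": {"steps": [-0.001,0,0,0,-1,-0.001,0,0,0,-1,-0.001,0,0,0,-1,-0.001,0,0,0,-1]}}

```text
t: 14.4
tcp_pos: [0.4633, -0.2195, 0.0941]
ee_rot: [[-0.989, 0.145, -0.004], [0.145, 0.989, 0.004], [0.004, 0.004, -1.0]]
contact_force: [0.1, -0.5, -2.7]
width: 0.05
```

```bash
python3 st.py; python3 look.py 13
```

```text
14.4 [ 0.4633 -0.2195  0.0941] yawY 81.65 z [-0.0036  0.0044 -1.    ] F [ 0.11 -0.53 -2.65] M [-0.02 -0.01  0.  ] w 0.05
grasp bath mm -2.0 -0.5 z 113.1 underside if flat 53.1 zbath -0.004 Fbath [ 0.18 -0.51 -2.65]
[[-73.5 -37.2]] 0.0602
[[-58.2 -37.9]] 0.0605
[[-58.2  38. ]] 0.0596
[[-29.5 -39. ]] 0.0616
[[-29.2  39.3]] 0.0601
```

View pics/w13.png

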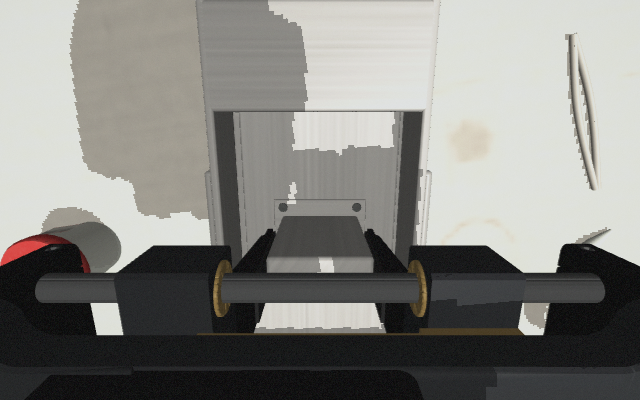

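Request:
{"api": "arm_command", "payload": {"steps": [-0.001,0,0.0005,0,-1,-0.001,0,0,0,-1,-0.001,0,0,0,-1]}}

```text
t: 14.8
tcp_pos: [0.4663, -0.2199, 0.0937]
ee_rot: [[-0.989, 0.145, -0.004], [0.145, 0.989, 0.004], [0.004, 0.004, -1.0]]
contact_force: [0.3, 0.3, -2.2]
width: 0.0502
```

```bash
python3 st.py
```

```text
14.8 [ 0.4663 -0.2199  0.0937] yawY 81.65 z [-0.0036  0.0044 -1.    ] F [ 0.32  0.34 -2.2 ] M [ 0.03  0.05 -0.01] w 0.0502
grasp bath mm 1.1 -0.5 z 112.7 underside if flat 52.7 zbath -0.004 Fbath [ 0.26  0.39 -2.2 ]
```

Request:
{"api": "arm_command", "payload": {"steps": [-0.001,0,0,0,-1,-0.001,0,0,0,-1,-0.001,0,0,0,-1]}}

```text
t: 15.1
tcp_pos: [0.4695, -0.2204, 0.0937]
ee_rot: [[-0.989, 0.145, -0.004], [0.145, 0.989, 0.004], [0.004, 0.004, -1.0]]
contact_force: [-4.3, 1.0, 1.5]
width: 0.0499
```

```bash
python3 st.py
```

```text
15.1 [ 0.4695 -0.2204  0.0937] yawY 81.65 z [-0.0037  0.0044 -1.    ] F [-4.31  0.96  1.46] M [-0.02  0.89  0.05] w 0.0499
grasp bath mm 4.3 -0.6 z 112.7 underside if flat 52.7 zbath -0.004 Fbath [-4.41  0.32  1.46]
```

```bash
cat > br.py <<'E'
from station import bot
from h import *
import sys
d=bot.get_image("wrist");cv2.imwrite(f"pics/w{sys.argv[1]}.png",cv2.resize(d["img"][185:270,255:385],None,fx=6,fy=6,interpolation=2))
g=cv2.cvtColor(d["img"],cv2.COLOR_BGR2GRAY).astype(float)
# vertical profile between bolts: columns 300-340
c=g[190:275,300:340].mean(1);dd=np.diff(c);i=np.argsort(-abs(dd))[:6];print([(190+int(k),round(dd[k],1)) for k in sorted(i)])
# bolt centroids
sub=g[195:215,275:365]<75;n,l,st,ce=cv2.connectedComponentsWithStats(sub.astype(np.uint8))
for k in range(1,n):
    if 20<st[k,4]<200: uv=ce[k]+[275,195];print("bolt",uv.round(2),st[k,4],tb(ray(d,[uv],.061)))
E
python3 br.py 14
```

```text
[(198, np.float64(-37.7)), (199, np.float64(30.0)), (215, np.float64(-68.1)), (256, np.float64(26.0)), (271, np.float64(-32.7)), (272, np.float64(-95.2))]
bolt [282.73 206.98] 49 [[-11.8 -24.6]]
bolt [356.5  206.93] 44 [[-11.8  24. ]]
```

View pics/w14.png

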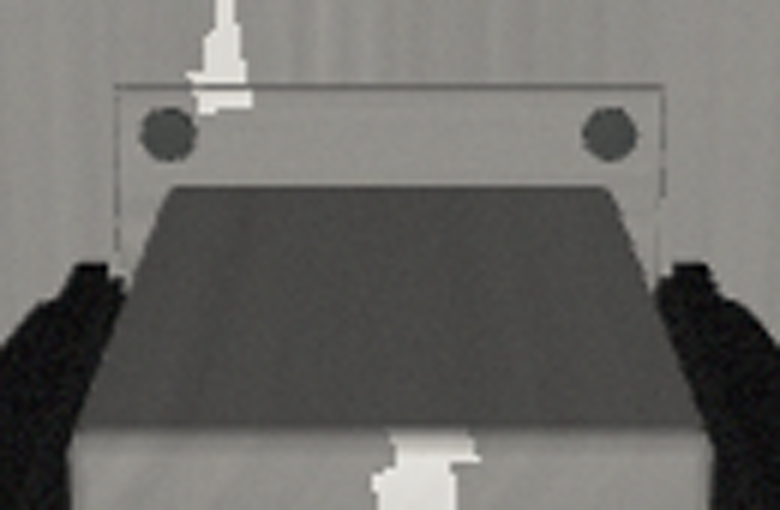

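Request:
{"api": "arm_command", "payload": {"steps": [-0.001,0,0,0,-1]}}

```text
t: 15.25
tcp_pos: [0.4697, -0.2203, 0.0936]
ee_rot: [[-0.989, 0.145, -0.006], [0.145, 0.989, 0.005], [0.007, 0.004, -1.0]]
contact_force: [-7.7, 0.5, 1.3]
width: 0.05
```

```bash
python3 st.py; python3 br.py 15
```

```text
15.25 [ 0.4697 -0.2203  0.0936] yawY 81.68 z [-0.0058  0.0051 -1.    ] F [-7.72  0.51  1.28] M [-0.18  1.27 -0.05] w 0.05
grasp bath mm 4.5 -0.4 z 112.6 underside if flat 52.6 zbath -0.007 Fbath [-7.72 -0.61  1.28]
[(198, np.float64(-29.0)), (215, np.float64(-58.9)), (255, np.float64(27.8)), (256, np.float64(26.3)), (271, np.float64(-30.8)), (272, np.float64(-95.5))]
bolt [282.86 206.76] 49 [[-11.8 -24.3]]
bolt [356.39 206.75] 51 [[-11.9  24.1]]
```

Stalled: 7.7 N, with the plate position (bolts at x=-11.8) unchanged, so it is at the stop. I'll relax the push and open slightly.

Request:
{"api": "arm_command", "payload": {"steps": [0,0,0,0,-1,0,0,0,0,-1]}}

```text
t: 15.5
tcp_pos: [0.4697, -0.2203, 0.0936]
ee_rot: [[-0.989, 0.145, -0.006], [0.145, 0.989, 0.005], [0.007, 0.004, -1.0]]
contact_force: [-1.4, -0.1, -1.5]
width: 0.0501
```

```bash
python3 st.py; python3 br.py 16
```

```text
15.5 [ 0.4697 -0.2203  0.0936] yawY 81.68 z [-0.006   0.0051 -1.    ] F [-1.42 -0.08 -1.48] M [-0.02  0.23  0.03] w 0.0501
grasp bath mm 4.5 -0.5 z 112.6 underside if flat 52.6 zbath -0.007 Fbath [-1.4  -0.28 -1.48]
[(198, np.float64(-28.7)), (215, np.float64(-58.6)), (255, np.float64(27.4)), (256, np.float64(27.3)), (271, np.float64(-31.5)), (272, np.float64(-94.8))]
bolt [282.92 206.63] 49 [[-12.  -24.3]]
bolt [356.39 207.07] 46 [[-11.7  24.1]]
```

Request:
{"api": "arm_command", "payload": {"steps": [0,0,0,0,0.3,0,0,0,0,0.3,0,0,0,0,0.3]}}

```text
t: 15.85
tcp_pos: [0.4705, -0.2206, 0.094]
ee_rot: [[-0.989, 0.145, -0.004], [0.145, 0.989, 0.004], [0.005, 0.004, -1.0]]
contact_force: [-0.0, -0.1, 0.4]
width: 0.0609
```

```bash
python3 st.py; python3 br.py 17; python3 flat.py|grep wrist
```

```text
15.85 [ 0.4705 -0.2206  0.094 ] yawY 81.67 z [-0.0041  0.0042 -1.    ] F [-0.03 -0.08  0.42] M [ 0.02 -0.04 -0.03] w 0.0609
grasp bath mm 5.3 -0.7 z 113.0 underside if flat 53.0 zbath -0.005 Fbath [-0.02 -0.08  0.42]
[(196, np.float64(-46.1)), (197, np.float64(35.1)), (213, np.float64(-52.1)), (253, np.float64(32.0)), (271, np.float64(-35.6)), (272, np.float64(-107.2))]
bolt [283.37 205.93] 30 [[-11.4 -24.3]]
bolt [356.92 205.76] 37 [[-11.5  24.2]]
wrist (-120, -90) 9980 z 90.3
wrist (-70, -55) 3025 z 60.3
wrist (-55, -30) 4673 z 60.3
wrist (10, 30) 181 z 60.2
wrist (30, 50) 13 z 60.1
wrist (50, 70) 1271 z 60.3
```

Request:
{"api": "arm_command", "payload": {"steps": [0,0,-0.005,0,0.5,0,0,-0.01,0,0.5,0,0,-0.02,0,0.5,0,0,-0.03,0,0.5,0,0,-0.03,0,0.5,0,0,-0.03,0,0.5,0,0,0,0,0.5]}}

```text
t: 16.75
tcp_pos: [0.4707, -0.221, 0.2276]
ee_rot: [[-0.989, 0.145, -0.004], [0.145, 0.989, 0.004], [0.005, 0.004, -1.0]]
contact_force: [0.7, -0.3, -1.1]
width: 0.0714
```

```bash
python3 st.py; python3 flat.py
python3 - <<'E'
from station import bot
from h import *
d=bot.get_image("wrist");cv2.imwrite("pics/w18.png",d["img"]);np.savez("w18.npz",**d)
d=bot.get_image("scene");cv2.imwrite("pics/s18.png",cv2.resize(d["img"][120:380,200:500],None,fx=2.6,fy=2.3,interpolation=2))
E
```

```text
16.75 [ 0.4707 -0.221   0.2276] yawY 81.67 z [-0.004   0.0041 -1.    ] F [ 0.68 -0.32 -1.15] M [-0.02 -0.01  0.  ] w 0.0714
grasp bath mm 5.6 -1.0 z 246.6 underside if flat 186.6 zbath -0.005 Fbath [ 0.72 -0.22 -1.15]
scene (-120, -90) 177 z 92.5
scene (-70, -55) 53 z 62.8
scene (-55, -30) 122 z 62.3
scene (10, 30) 45 z 63.9
scene (30, 50) 80 z 62.8
scene (50, 70) 96 z 63.1
scene (90, 120) 148 z 92.7
side (-120, -90) 63 z 87.0
side (-70, -55) 23 z 58.3
side (-55, -30) 34 z 57.6
side (10, 30) 25 z 58.4
side (30, 50) 26 z 58.2
side (50, 70) 30 z 57.9
side (90, 120) 60 z 88.0
wrist (-120, -90) 3027 z 90.2
wrist (-70, -55) 1112 z 60.3
wrist (-55, -30) 1819 z 60.3
wrist (10, 30) 573 z 60.3
wrist (30, 50) 1207 z 60.3
wrist (50, 70) 1146 z 60.3
wrist (90, 120) 8 z 91.6
```

View pics/w18.png

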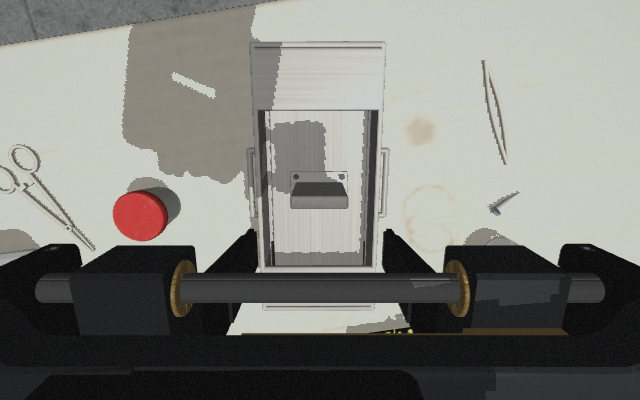

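View pics/s18.png

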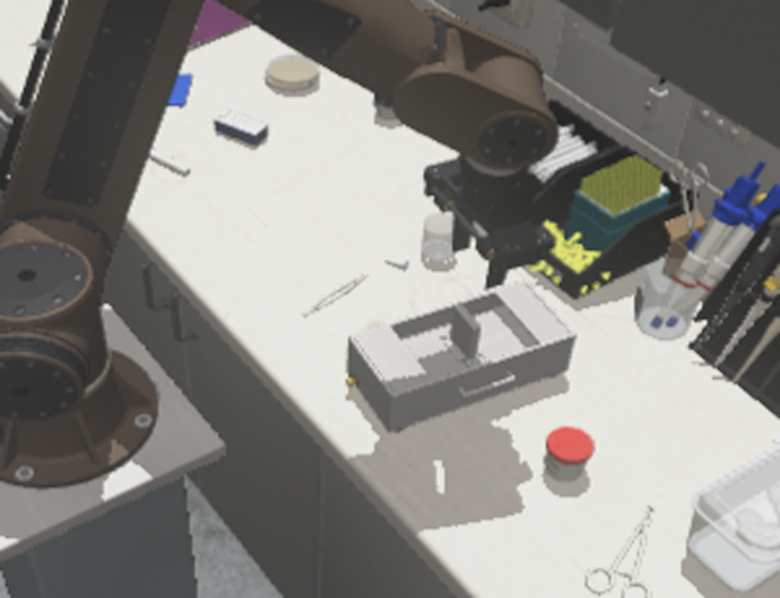

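Run:
```python
from h import *
d=dict(np.load("w18.npz"));g=cv2.cvtColor(d["img"],cv2.COLOR_BGR2GRAY)
c=d["img"][160:215,280:360];cv2.imwrite("pics/w18c.png",cv2.resize(c,None,fx=8,fy=8,interpolation=2))
H=ray(d,[[290.5,195.5],[348,195.5],[291,208],[348,208]],.129);print("top",tb(H))
print("bolts",tb(ray(d,[[296.5,176.5],[341.5,176.5]],.061)), "bracket edge",tb(ray(d,[[300,171],[340,171]],.06)))
```

```text
top [[ -6.3 -24.4]
 [ -6.3  24.5]
 [  4.7 -24.2]
 [  4.7  24.7]]
bolts [[-11.7 -23.6]
 [-11.7  23.8]] bracket edge [[-17.4 -19.9]
 [-17.4  22.2]]
```

View pics/w18c.png

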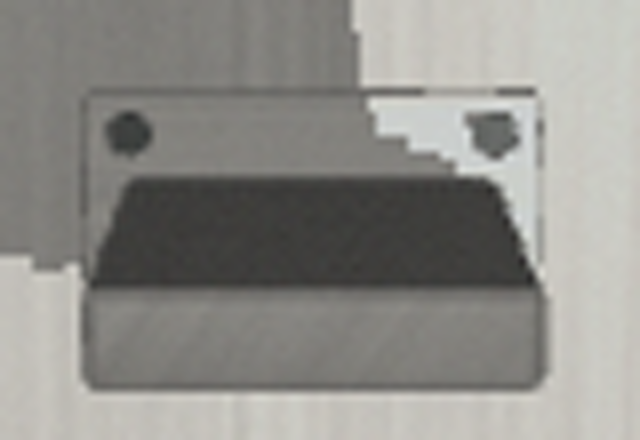

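Flat everywhere, and the bystanders are unmoved. The handle moved about 4 mm in the pads during the first slide, so I'll re-grip and confirm the stop with the plate's weight taken off. That rules out friction as the cause of the stall.

Request:
{"api": "arm_command", "payload": {"steps": [0.006,0.001,0.02,0,0.5,0,0,0.03,0,0.5,0,0,0.03,0,0.5,0,0,0.025,0,0.5,0,0,0.01,0,0.5,0,0,0,0,0.5,0,0,0,0,0.5]}}

```text
t: 17.7
tcp_pos: [0.4603, -0.2162, 0.0999]
ee_rot: [[-0.989, 0.145, -0.018], [0.145, 0.989, 0.013], [0.019, 0.01, -1.0]]
contact_force: [1.2, 0.1, -0.3]
width: 0.0718
```

```bash
python3 st.py; python3 br.py 19
```

```text
17.7 [ 0.4603 -0.2162  0.0999] yawY 81.65 z [-0.0175  0.0128 -0.9998] F [ 1.23  0.15 -0.32] M [-0.01 -0.03 -0.03] w 0.0718
grasp bath mm -5.1 2.1 z 118.9 underside if flat 58.9 zbath -0.019 Fbath [ 1.19  0.32 -0.32]
[(210, np.float64(-27.7)), (212, np.float64(25.2)), (227, np.float64(-50.5)), (268, np.float64(35.3)), (269, np.float64(31.4)), (272, np.float64(-100.5))]
```

Request:
{"api": "arm_command", "payload": {"steps": [-0.004,-0.002,0.003,0,0.5,0,0,0.002,0,0.5,0,0,0,0,0.5,0,0,0,0,-1,0,0,0,0,-1,0,0,0,0,-1,0,0,0,0,-1], "newtons": 8}}

```text
t: 18.45
tcp_pos: [0.4656, -0.2198, 0.0977]
ee_rot: [[-0.989, 0.145, -0.012], [0.145, 0.989, 0.009], [0.014, 0.008, -1.0]]
contact_force: [0.5, 0.0, -0.3]
width: 0.0499
```

```bash
python3 st.py; python3 br.py 20
```

```text
18.45 [ 0.4656 -0.2198  0.0977] yawY 81.66 z [-0.0124  0.0095 -0.9999] F [ 0.53  0.02 -0.29] M [-0.09 -0.07 -0.04] w 0.0499
grasp bath mm 0.5 -0.6 z 116.7 underside if flat 56.7 zbath -0.014 Fbath [ 0.52  0.1  -0.29]
[(203, np.float64(-29.1)), (204, np.float64(27.9)), (219, np.float64(-49.8)), (260, np.float64(28.0)), (271, np.float64(-36.4)), (272, np.float64(-101.3))]
bolt [283.29 211.31] 45 [[-12.  -24.6]]
bolt [355.04 211.37] 46 [[-11.9  23.8]]
```

Request:
{"api": "arm_command", "payload": {"steps": [0,0,-0.001,0,-1,-0.001,0,0,0,-1]}}

```text
t: 18.7
tcp_pos: [0.466, -0.2196, 0.0984]
ee_rot: [[-0.989, 0.145, -0.014], [0.145, 0.989, 0.01], [0.015, 0.008, -1.0]]
contact_force: [-4.7, -0.1, -0.2]
width: 0.05
```

```bash
python3 st.py; python3 br.py 21
```

```text
18.7 [ 0.466  -0.2196  0.0984] yawY 81.66 z [-0.0139  0.0103 -0.9998] F [-4.69 -0.13 -0.2 ] M [-0.03  0.73  0.  ] w 0.05
grasp bath mm 0.9 -0.4 z 117.4 underside if flat 57.4 zbath -0.015 Fbath [-4.62 -0.81 -0.2 ]
[(202, np.float64(-26.0)), (219, np.float64(-67.2)), (259, np.float64(26.0)), (260, np.float64(26.1)), (271, np.float64(-34.7)), (272, np.float64(-100.6))]
bolt [283.07 211.11] 46 [[-11.6 -24.5]]
bolt [355.04 210.91] 47 [[-11.7  24.1]]
```

Request:
{"api": "arm_command", "payload": {"steps": [0,0,-0.001,0,-1,-0.0007,0,0,0,-1]}}

```text
t: 18.95
tcp_pos: [0.4661, -0.2194, 0.099]
ee_rot: [[-0.989, 0.145, -0.016], [0.145, 0.989, 0.011], [0.017, 0.009, -1.0]]
contact_force: [-4.2, 0.6, -1.1]
width: 0.05
```

```bash
python3 st.py; python3 br.py 22
```

```text
18.95 [ 0.4661 -0.2194  0.099 ] yawY 81.67 z [-0.0159  0.0113 -0.9998] F [-4.21  0.61 -1.07] M [-0.06  0.86 -0.07] w 0.05
grasp bath mm 1.0 -0.2 z 118.0 underside if flat 58.0 zbath -0.017 Fbath [-4.25 -0.   -1.07]
[(202, np.float64(-28.7)), (219, np.float64(-67.8)), (259, np.float64(26.3)), (260, np.float64(26.8)), (271, np.float64(-32.6)), (272, np.float64(-94.0))]
bolt [283.13 211.13] 45 [[-11.5 -24.4]]
bolt [355.   211.02] 46 [[-11.5  24.4]]
```

Blocked again: 4.2 N, no movement, and part of the weight lifted. It is the stop. I'll lower, relax, release and retreat.

Request:
{"api": "arm_command", "payload": {"steps": [-0.0003,0,0.001,0,-1,-0.0003,0,0.001,0,-1,0,0,0,0,-1,0,0,0,0,0.3,0,0,0,0,0.3,0,0,0,0,0.3]}}

```text
t: 19.6
tcp_pos: [0.4673, -0.2197, 0.0979]
ee_rot: [[-0.989, 0.145, -0.014], [0.145, 0.989, 0.01], [0.015, 0.008, -1.0]]
contact_force: [-0.4, 0.6, -0.0]
width: 0.0614
```

```bash
python3 st.py; python3 br.py 23
```

```text
19.6 [ 0.4673 -0.2197  0.0979] yawY 81.67 z [-0.0141  0.0103 -0.9998] F [-0.42  0.59 -0.01] M [-0.01 -0.01  0.01] w 0.0614
grasp bath mm 2.2 -0.3 z 116.9 underside if flat 56.9 zbath -0.015 Fbath [-0.5   0.53 -0.01]
[(200, np.float64(-39.0)), (201, np.float64(28.9)), (217, np.float64(-70.2)), (256, np.float64(33.2)), (271, np.float64(-37.9)), (272, np.float64(-112.6))]
bolt [283.67 209.57] 42 [[-11.5 -24. ]]
bolt [355.56 209.02] 43 [[-11.9  24.5]]
```

Request:
{"api": "arm_command", "payload": {"steps": [0,0,-0.005,0,0.5,0,0,-0.01,0,0.5,0,0,-0.02,0,0.5,0,0,-0.03,0,0.5,0,0,-0.03,0,0.5,0,0,-0.03,0,0.5,0,0,0,0,0.5]}}

```text
t: 20.35
tcp_pos: [0.4693, -0.221, 0.2316]
ee_rot: [[-0.989, 0.145, -0.013], [0.145, 0.989, 0.01], [0.014, 0.008, -1.0]]
contact_force: [0.4, -0.4, -0.5]
width: 0.0712
```

```bash
python3 st.py; python3 flat.py|grep wrist
python3 - <<'E'
from station import bot
from h import *
d=bot.get_image("wrist");cv2.imwrite("pics/w24.png",d["img"]);np.savez("w24.npz",**d)
g=cv2.cvtColor(d["img"],cv2.COLOR_BGR2GRAY)
c=d["img"][160:225,280:360];cv2.imwrite("pics/w24c.png",cv2.resize(c,None,fx=8,fy=8,interpolation=2))
E
```

```text
20.35 [ 0.4693 -0.221   0.2316] yawY 81.67 z [-0.0129  0.0097 -0.9999] F [ 0.4  -0.36 -0.45] M [ 0.02 -0.05 -0.04] w 0.0712
grasp bath mm 4.4 -1.3 z 250.6 underside if flat 190.6 zbath -0.014 Fbath [ 0.45 -0.29 -0.45]
wrist (-120, -90) 2847 z 90.3
wrist (-70, -55) 1098 z 60.3
wrist (-55, -30) 1729 z 60.3
wrist (10, 30) 565 z 60.2
wrist (30, 50) 1156 z 60.3
wrist (50, 70) 1141 z 60.3
wrist (90, 120) 63 z 90.4
```

View pics/w24.png

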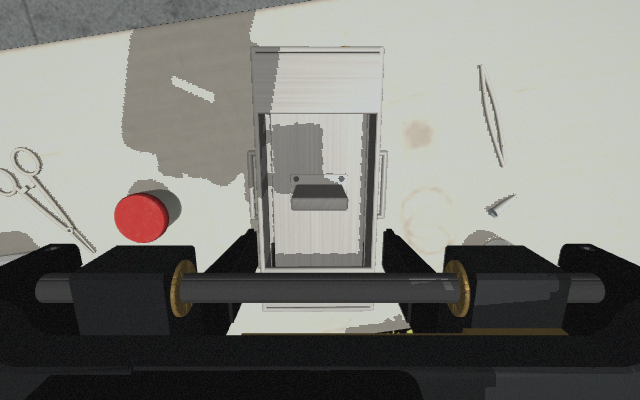

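View pics/w24c.png

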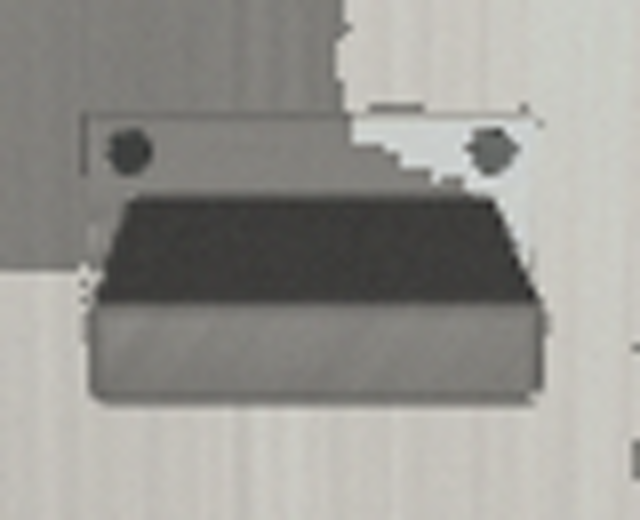

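Run:
```python
from h import *
d=dict(np.load("w24.npz"))
print("bolts",tb(ray(d,np.array([[130,151],[491,151]])/8-.44+[280,160],.061)))
from station import bot
print(bot.finish_job())
```

```text
bolts [[-12.1 -24.1]
 [-12.1  24. ]]
the job is handed in; nothing more can be done
None
```

The steel cover plate is lying flat on the ledges inside the bath, against the hidden stop. I released it there, moved the gripper clear above and handed the job in at about 20 s.

I gripped the ends of the handle, tilted the plate against the far rim's edge and fed one end under the wide rim. I then lowered the other end past the far rim, levelled it, and slid it with a 6 N grip until it stopped.

**Checks that agreed**
- **Flatness:** the plate top reads 60.2 to 60.3 mm along its length in the wrist camera, where 60 mm is expected. The scene and side cameras read about 30 mm below the rims, also as expected.
- **Stop contact:** the plate stalled twice without moving, at 7.7 N in the first push and 4.2 to 4.7 N in a second push with part of its weight lifted. The handle is then at about x = -1 mm, within the range given.
- **Other items:** the tweezers, small tube and sample cup looked unmoved in the last wrist picture. The beaker, slide box and marker looked unmoved in a scene picture before the second grip; I did not look again afterwards.

**Less certain**
- **Slip in the pads:** the handle shifted about 4 mm in the pads during the first part of the slide, so I gripped it a second time to confirm the stop.
- **Snugness:** the plate's position reads between -11.4 and -12.1 mm across the last views. Most or all of that is probably pixel and calibration error, but a gap of a few tenths of a millimetre at the stop cannot be ruled out from the pictures.

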